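# Pack the fossil slab and shut its case by unlocking the folding lid stay

## Task

Take the fossil slab out of its wooden rack, lay it flat on the dark foam pad with the fossil face up and let go of it there, then pick it up again and set it, still face up and lengthwise between the two foam end blocks, in the middle of the open case's bed, without dropping it. Then lift the black knob at the knee of the folding stay up past centre so that the stay unlocks, and lower the lid gently until it is fully shut, without letting it slam. Do not shift the jar, the brush or the tray of chips.

Things in the scene. Friction and masses are not known exactly. Their poses are not given: they have to be found in the camera images.
- case: plywood case, fixed, 200 x 200 mm, rim 90 mm high, walls 8 mm. Origin: underside centre; x along the lid hinge, y towards the hinge side (away from the robot), z up. The folding stay is outside the +x end wall (robot's right). The lid stands open over the +y edge. Two foam end blocks, 16 mm high, along y, leave 136 mm of bed between them along x, centred; 184 mm clear along y.
- bed (a point): centre of the top surface of the level foam bed, 35 mm above the case's origin, in the middle between the end blocks; axes as the case's
- lid_hinge (a point): middle of the lid's hinge line, at the case's +y rim (axes as the case's; the hinge line is along x)
- lid (a joint): lid angle in rad: 0 = propped open by the locked stay (the lid 84 deg up from shut), grows as it is lowered, 1.466 = fully shut on the rim. The lid is a 194 x 200 mm plywood panel, 10 mm thick, 0.4 kg; its hinge is somewhat stiff: unlocked, it stays where it is left while it is more than about 60 deg up from shut and falls by itself when lower.
- lid_bar (a point): middle of the steel pull bar on the lid's free edge: a round bar 14 mm thick, along the case's x, 104 mm clear between its two flat arms, 245 mm from the hinge line and 45 mm beyond the lid's edge (38 mm of open gap). It turns about the hinge line with the lid; with the lid shut it is 95 mm above the bench and 45 mm outside the case's front (-y) wall.
- knob (a point): centre of the black round knob at the stay's knee: 22 mm thick, 45 mm long plus a 28 mm thick end disc 4 mm long, its axis along the case's x, pointing out (+x) of the case's end; the centre is 45 mm outside the case's end wall. It moves on a circle of 111 mm radius about stay_foot's axis.
- stay_foot (a point): point on the axis (along the case's x) of the stay's lower pivot, 40 mm above the bench, at the same x of the case as the knob's centre
- knee (a joint): bend of the stay's knee in rad: 0 = locked, the knee hanging on its stop below the straight line; 0.2 = the two 111 mm links in line (centre); more = knee lifted past centre, unlocked. Lifting moves the knob up and towards the case's front (-y), turning it about stay_foot's axis by about half the change of this angle. Once well past centre (0.4 or more) it stays unlocked when let go; lowering the lid then folds it to about 2.5, the knob ending some 50 mm above the lid.
- slab_c (a point): centre of the loose brown stone slab, 120 x 62 x 24 mm (x, y, z of its own axes), about 0.42 kg. +z is the face with the darker fossil (a row of vertebrae in low relief, under 3 mm); it starts standing on its long edge in the rack, its fossil face to the rack's +y side.
- rack: wooden rack, fixed: base 150 x 80 mm, 8 mm thick, along its x, with two pairs of posts (18 mm long, 18 mm high above the base, centred 48 mm either side of the middle) that leave a 29 mm slot in which the slab stands; between the posts the slab's sides are free. Origin: centre of the underside.
- pad: dark foam pad, fixed on the bench, 190 (x) x 160 (y) x 6 mm. Origin: centre of the underside.
- slab: the same slab; origin at the centre of its back (-z) face, 12 mm from slab_c
- jar: amber glass jar with white cap, 60 mm wide, 85 mm high, leave alone; origin at the underside's centre
- brush: hand brush lying on the bench, leave alone; origin under its middle
- chips: grey plastic tray of stone chips, 130 x 100 x 30 mm, leave alone; origin at the underside's centre
Not all that is in view belongs to the job. Of the things that look like the pad, the larger one is meant.

How it is judged:
On the way, in this order (a step that is already met when the one before it is completed fails the run):
1. the slab lies flat on the foam pad, fossil face up, let go (angle between slab_c's own z axis and vertical below 0.1 rad and height (world z) of slab_c below 0.024 m and x of slab_c in the frame of pad between -0.095 and 0.095 m and y of slab_c in the frame of pad between -0.08 and 0.08 m and contact force between slab and pad above 0.5 N and contact force between the fingers and slab below 0.1 N), for 0.2 s.
2. the slab lies face up in the case between the end blocks, let go, the lid still propped (x of slab_c in the frame of case between -0.012 and 0.012 m and y of slab_c in the frame of case between -0.03 and 0.03 m and z of slab_c in the frame of case between 0.04 and 0.053 m and angle between slab_c's own z axis and vertical below 0.1 rad and angle between the x axis of slab_c and the x axis of case, either way round below 0.17 rad and contact force between the fingers and slab below 0.1 N and value of joint knee below 0.2 rad), for 0.2 s.
3. the stay's knee has been lifted past centre (value of joint knee above 0.3 rad), for 0.1 s.
At the end, for the whole second after the job is handed in: The lid is shut (within 2 degrees, joint above 1.43) and at rest; the slab lies at rest on the case's foam bed, fossil face up (within 0.1 rad), within 12 mm lengthwise and 30 mm crosswise of the middle, turned under 0.17 rad from the case's x; its centre is 40 to 53 mm above the case's underside (x of slab_c in the frame of case between -0.012 and 0.012 m and y of slab_c in the frame of case between -0.03 and 0.03 m and z of slab_c in the frame of case between 0.04 and 0.053 m and angle between slab_c's own z axis and vertical below 0.1 rad and angle between the x axis of slab_c and the x axis of case, either way round below 0.17 rad and value of joint lid above 1.43 rad and velocity of joint lid below 0.05 rad/s and linear speed of slab below 0.02 m/s); the robot touches nothing.
It fails at once if the lid slams: nearly shut and still closing faster than 1.5 rad/s (value of joint lid above 1.32 rad and velocity of joint lid above 1.5 rad/s).
It fails at once if the slab is dropped: out of the fingers and faster than 0.9 m/s (linear speed of slab above 0.9 m/s and contact force between the fingers and slab below 0.1 N).
It fails at once if the jar is shifted more than 25 mm (distance of jar from where it was at the start of the episode above 0.025 m).
It fails at once if the brush is shifted more than 25 mm (distance of brush from where it was at the start of the episode above 0.025 m).
It fails at once if the chips is shifted more than 25 mm (distance of chips from where it was at the start of the episode above 0.025 m).
It also fails if it takes over 72 s, if anything falls off the work surface, if the arm or the gripper's body presses on something with over 40 N, if the wrist force passes 120 N, or if a joint passes its speed limit or range.

## Robot

A 6-joint arm with a two-finger parallel gripper is mounted at the origin on the work surface. World frame = base frame: x ahead of the robot, y to its left, z up, the work surface at z = 0. Lengths are in m, angles in rad, forces in N, time in s.
With the tool pointing down it reaches from about 0.225 to 0.875 m from the base axis. Payload 3.4 kg.
Tool frame: the origin (TCP) lies at the very end of the fingers, on their centre line; the grasp point (between the pads) lies 19 mm behind it (manip.hold_point_z is the distance from the TCP to the grasp point, in m); z points along the fingers, x is the direction in which the jaws open and shut, and the axes are right-handed (so a half turn about z gives the same grasp; the last joint's range is limited). The gripper opens to 85 mm and grips with 20 to 120 N. Pads are 22 mm wide; open, the fingers measure 114 mm over their backs; the gripper's body (76 mm by 85 mm) begins 54 mm behind the grasp point. The pads swing forward as they close: fully open they stand 13 mm farther back than shut.
Start: joints at [-0.121, 0.276, 1.505, -0, 1.361, -0.121], TCP at [0.575, -0, 0.192] pointing down, gripper open.
Joint ranges: [-2.89, 2.89], [-0.75, 2.08], [0.22, 2.7], [-1.18, 4.32], [0.11, 2.71], [-2.7, 2.7]. Speed limits (rad/s): [2.57, 2.57, 3.14, 3.14, 3.14, 3.14].

## Interface

Orientations are given as a unit quaternion [w, x, y, z].
In Python, from rig import telemetry, cams, manip, finder gives the robot as it stands. The module is installed in compiled form; this text tells all that it offers.
- The arm moves only by the tool carry_out, never from a script. Its argument "rows" is a list that holds one entry, the list of rows, each a list of 5 numbers: the gripper's target within -1 to 1 (fully open at 1, half-way at 0, shut at -1), then the shift along the world's x, y, z in cm, then the turn about the world's z in rad. A call has 1 to 12 rows; each row shifts and turns the commanded pose from where the row before left it; what a row does not reach is not made up. A row lasts 1/10 s, in which the tool goes at most 50 mm and 8.59 degrees, less where a joint would pass 70% of its speed; a pose out of reach is approached as far as the arm can. A call with a gripper value outside its range is refused whole. The fingers move at their own pace and stop on an object; "force" is the grip in N (left out, the last holds). Time passes only in rows, so rows that do not move let the fingers close. It gives the time, the measured TCP pose, the force and the opening at its end, in the units of the state.
- telemetry.get_state(): the state, without advancing time (a new reading comes with each control period).
- cams.get_image(name): name is "scene" or "side" or "wrist"; returns a dict with "image" (420x560x3 uint8, red, green, blue), "camera_matrix" (3x3 intrinsics, pixels), "k1" (the pictures are not rectified: a ray, as slopes to the right and down, at radius r is drawn at 1 + k1 r^2 times it, then the intrinsics apply), "eye" and "attitude" of the camera in the world. Camera axes: x right, y down, z forward; pixel columns grow to the right and rows downward; lengths in m; the calibration is good to about 2 mm. A picture is of the moment at which its call begins. There is no depth.
- manip.sign_off(): hands the job in, once; it reports no verdict.
Trained networks look in a picture, given as the dict that the camera call returned (one of the last four; its "shot" number tells which), for a name from the list of things; names that differ only in an ending like _2 or _b are one class to them, and where a whole thing is asked for, a point or a joint stands for the part that bears it (a point fixed in the world has none). Each returns a list of dicts, best first, with "confidence" (0 to 1); they miss things now and then, are a little off and sometimes report something else, mostly with a low value. They report only what shows in the picture. A call takes as long as a camera call. They do not tell look-alikes from the thing itself.
- finder.boxes_of(picture, thing): "xy" ([column, row] in pixels, amid what is visible of it).
The state is a dict: "clock": time; "qpos": joint angles; "qd": joint speeds; "effort": joint torques, N m; "position": TCP position; "ee_rot": TCP orientation; "contact_force": force on the tool from outside, world axes, zero at the start; "moment": the same for the moment, N m; "width": finger opening in m.
Only numpy, scipy, OpenCV 4.12 (cv2) and the standard library are available. Lean on these libraries where they do the work, as an engineer would, in place of code of your own. Each camera call takes 0.05 s, during which the arm holds its last target.

## Working session

There is one attempt and no reset: what is moved stays moved. The work goes in short steps, Python scripts to look and compute and a tool call to move; the robot and the scene stay as the last step left them, time stands still between calls to the robot, and variables do not carry over. Pictures are saved under pics/ and viewed, and the job is handed in when it is done.

Besides the shell and the picture viewer there is one more tool, called after "Call:" as a command line: name --argument value ..., lists and objects as JSON in quotes. carry_out: Moves the arm, as the interface text tells. Its arguments: {"type":"object","properties":{"rows":{"type":"array","items":{"type":"array","items":{"type":"array","items":{"type":"number"}}}},"force":{"type":"number"}},"required":["rows"]}

```bash
ls; mkdir -p pics
python3 - <<'E'
from rig import telemetry, cams, manip, finder
import cv2
s=telemetry.get_state(); print(s)
for n in ["scene","side","wrist"]:
    p=cams.get_image(n); cv2.imwrite(f"pics/{n}0.png",p["image"][:,:,::-1])
    print(n,p["camera_matrix"],p["k1"],p["eye"],p["attitude"])
    for t in ["case","lid_bar","knob","slab","rack","pad","jar","brush","chips","lid"]:
        print(t,[(d["xy"],round(d["confidence"],2)) for d in finder.boxes_of(p,t)])
E
```

```text
pics
{'clock': 0.0, 'qpos': array([-1.20986927e-01,  2.76583480e-01,  1.50617128e+00, -2.93609586e-05,
        1.36072610e+00, -1.20984391e-01]), 'qd': array([-0.00033835, -0.00120515, -0.00043861,  0.00084201,  0.00027365,
       -0.00021344]), 'effort': array([ 6.20495921e-04, -4.16768074e+01, -2.45808578e+01, -1.52056768e-04,
        1.11346930e-02,  1.69860516e-05]), 'position': array([5.74365752e-01, 6.75509318e-05, 1.90831176e-01]), 'ee_rot': array([-9.96944347e-05,  9.99999554e-01,  1.80701412e-06, -9.38933294e-04]), 'contact_force': array([ 0.49533589, -0.33969352, -0.17470662]), 'moment': array([ 0.00461978,  0.02503586, -0.00137458]), 'width': 0.08538354904726334}
scene [[418.02697878   0.         276.86823873]
 [  0.         418.02697878 208.86845539]
 [  0.           0.           1.        ]] -0.12851256272574535 [ 1.10944219 -0.37785526  0.93913374] [-0.29072158  0.77485621  0.52629866 -0.19516284]
case [([383.4, 227.4], 0.77)]
lid_bar [([412.6, 214.2], 0.87)]
knob [([342.1, 246.6], 0.81), ([384.6, 225.8], 0.59)]
slab [([199.9, 273.3], 0.91), ([413.9, 211.0], 0.37)]
rack
[... 739 characters left out ...]
0.42), ([374.0, 270.7], 0.4)]
brush [([259.1, 332.7], 0.8)]
chips [([376.8, 272.1], 0.91), ([246.2, 192.0], 0.73)]
lid [([260.7, 153.3], 0.96), ([282.7, 179.2], 0.25)]
wrist [[309.00764597   0.         280.96775368]
 [  0.         309.00764597 208.28218428]
 [  0.           0.           1.        ]] -0.040374820873011204 [0.5755929  0.07778922 0.37344201] [ 1.56121296e-01  9.87737397e-01 -8.94884568e-04  4.16891573e-04]
case [([349.4, 80.2], 0.85)]
lid_bar [([483.0, 73.3], 0.69)]
knob [([346.7, 178.0], 0.81)]
slab []
rack [([205.0, 373.4], 0.48)]
pad [([220.0, 274.7], 0.89), ([73.1, 320.6], 0.71)]
jar [([378.9, 330.0], 0.7)]
brush []
chips [([360.1, 361.3], 0.75)]
lid [([486.0, 77.4], 0.64)]
```

View pics/scene0.png

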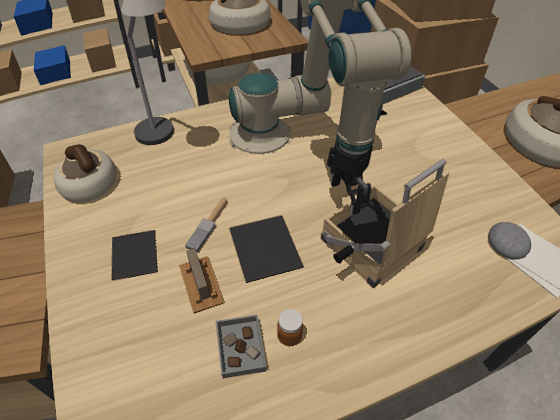

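View pics/side0.png

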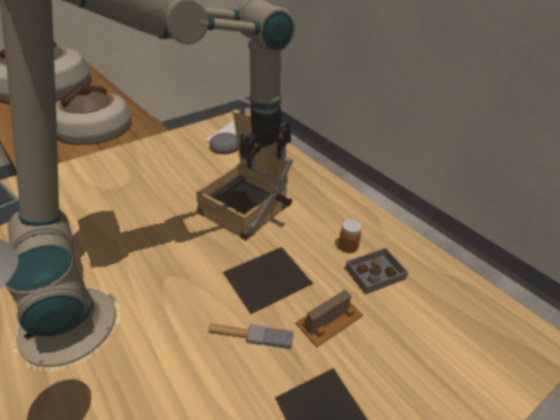

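View pics/wrist0.png

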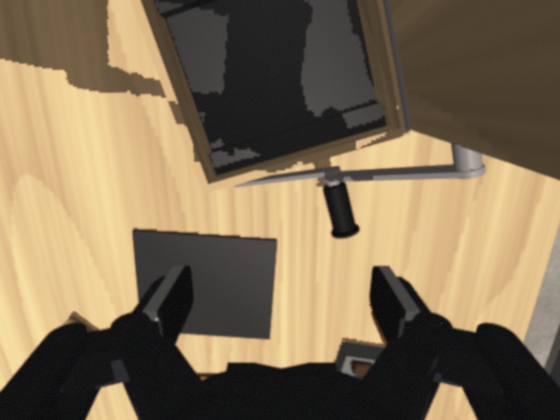

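```bash
cat > h.py <<'E'
from rig import telemetry, cams, manip, finder
import cv2, numpy as np
from scipy.spatial.transform import Rotation as R
def rot(p): 
    q=p["attitude"]; return R.from_quat([q[1],q[2],q[3],q[0]]).as_matrix()
def dist(p): return np.array([p["k1"],0,0,0,0],float)
def proj(p,X):
    M=rot(p); X=np.atleast_2d(X).astype(float); C=(X-p["eye"])@M
    rv=np.zeros(3)
    return cv2.projectPoints(C,rv,rv,p["camera_matrix"],dist(p))[0].reshape(-1,2)
def ray(p,uv):
    n=cv2.undistortPoints(np.array([[uv]],float),p["camera_matrix"],dist(p))[0,0]
    d=rot(p)@np.array([n[0],n[1],1]); return d/np.linalg.norm(d)
def onz(p,uv,z):
    d=ray(p,uv); return p["eye"]+d*(z-p["eye"][2])/d[2]
def tri(l):
    A=np.zeros((3,3));b=np.zeros(3)
    for p,uv in l:
        d=ray(p,uv);P=np.eye(3)-np.outer(d,d);A+=P;b+=P@p["eye"]
    return np.linalg.solve(A,b)
def save(p,name,box=None,s=1):
    im=p["image"][:,:,::-1]
    if box: im=im[box[1]:box[3],box[0]:box[2]]
    cv2.imwrite("pics/"+name,cv2.resize(im,None,fx=s,fy=s,interpolation=cv2.INTER_CUBIC))
def poly(im,p,X,col=(0,0,255)):
    u=np.round(proj(p,X)*1).astype(int)
    cv2.polylines(im,[u.reshape(-1,1,2)],True,col,1)
def box(T,yaw,lx,ly,z):
    c,s=np.cos(yaw),np.sin(yaw)
    return np.array([[T[0]+c*a*lx/2-s*b*ly/2,T[1]+s*a*lx/2+c*b*ly/2,z] for a,b in [(-1,-1),(1,-1),(1,1),(-1,1)]])
E
python3 - <<'E'
from h import *
P={n:cams.get_image(n) for n in ["scene","side","wrist"]}
import pickle; pickle.dump(P,open("P0.pkl","wb"))
save(P["scene"],"sc_case.png",(300,150,460,300),5)
save(P["scene"],"sc_rack.png",(100,190,310,330),3.8)
save(P["side"],"sd_rack.png",(200,240,410,390),3.8)
save(P["side"],"sd_case.png",(190,100,310,250),4)
E
```

```text
(no output)
```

View pics/sc_case.png

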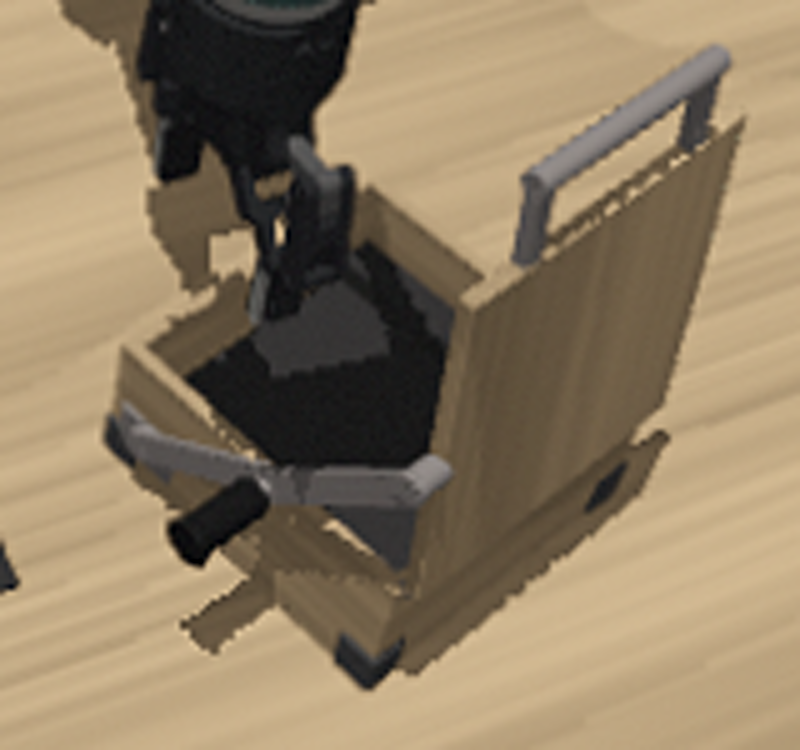

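View pics/sc_rack.png

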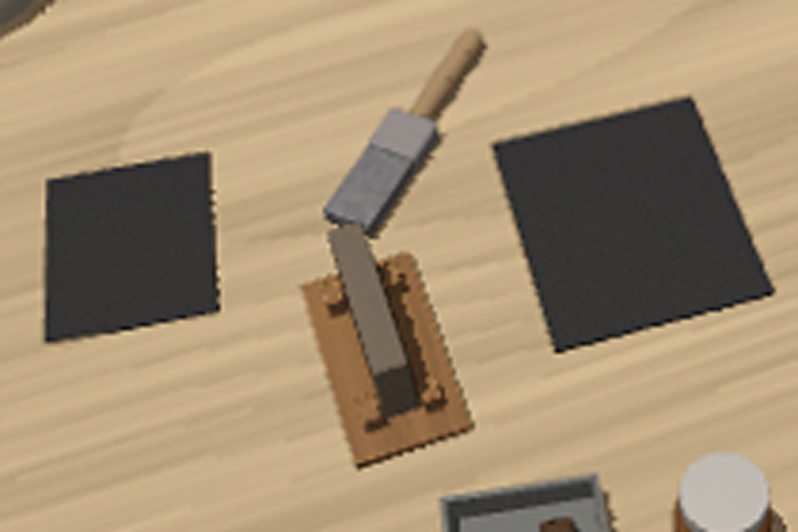

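View pics/sd_rack.png

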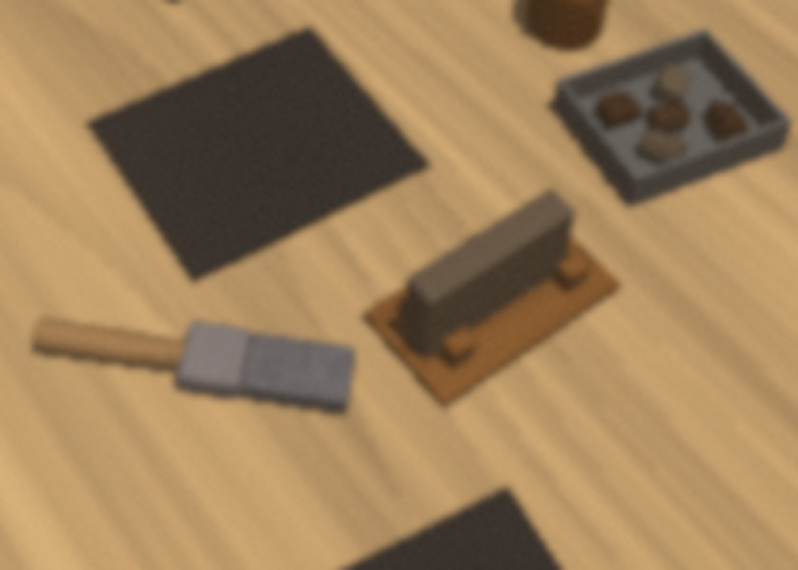

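View pics/sd_case.png

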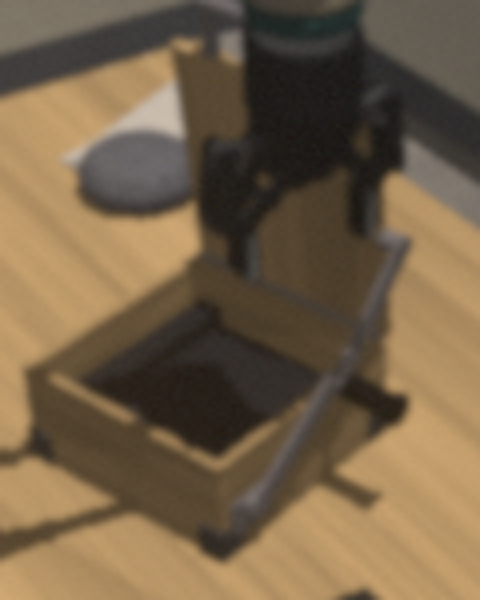

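```bash
cat > m.py <<'E'
from h import *
import pickle
P=pickle.load(open("P0.pkl","rb"))
def c(l,o,s): return [(o[0]+(a+.5)/s-.5,o[1]+(b+.5)/s-.5) for a,b in l]
def show(n,cam,pts,z):
    X=np.array([onz(P[cam],u,z)[:2] for u in pts]); print(n,cam,X.round(4).tolist(),"mean",X.mean(0).round(4),"len",[round(float(np.linalg.norm(X[i]-X[i-1])),3) for i in range(len(X))],"ang",[round(float(np.arctan2(*(X[i]-X[i-1])[::-1])),3) for i in range(len(X))])
sc,sd=((100,190),3.8),((200,240),3.8)
show("pad","scene",c([(493,145),(692,98),(774,292),(557,352)],*sc),.006)
show("pad","side",c([(88,125),(312,28),(428,163),(192,280)],*sd),.006)
show("pad","wrist",[(134.5,229),(276,240),(270,338)],.006)
show("rack","scene",c([(301,286),(411,252),(473,426),(357,463)],*sc),.008)
show("slabtop","scene",c([(330,230),(362,225),(410,362),(378,375)],*sc),.07)
show("slabtop","side",c([(412,283),(552,192),(574,212),(430,303)],*sd),.07)
show("case","wrist",[(210,183),(408,130)],.09)
show("case","scene",c([(122,347)],(300,150),5),.09)
show("case","side",c([(218,468),(30,370),(200,255)],(190,100),4),.09)
show("brush","side",c([(35,335),(355,375)],*sd),.01)
show("jar","scene",[(291,329)],.04)
show("chips","side",c([(555,100),(705,32),(790,122),(630,202)],*sd),.03)
print("knob", tri([(P["scene"],c([(220,520)],(300,150),5)[0]),(P["side"],c([(375,395)],(190,100),4)[0]),(P["wrist"],(342,208))]))
E
python3 m.py
```

```text
pad scene [[0.3739, -0.2272], [0.386, -0.071], [0.5707, -0.0844], [0.5609, -0.2409]] mean [ 0.4729 -0.1559] len [0.188, 0.157, 0.185, 0.157] ang [3.068, 1.494, -0.073, -1.633]
pad side [[0.3806, -0.0757], [0.5693, -0.0889], [0.5572, -0.2426], [0.3695, -0.2299]] mean [ 0.4691 -0.1593] len [0.155, 0.189, 0.154, 0.188] ang [1.499, -0.07, -1.649, 3.074]
pad wrist [[0.3869, -0.069], [0.5693, -0.0845], [0.5595, -0.2403]] mean [ 0.5052 -0.1313] len [0.243, 0.183, 0.156] ang [2.36, -0.084, -1.634]
rack scene [[0.4467, -0.3915], [0.4468, -0.3112], [0.5953, -0.311], [0.5941, -0.3894]] mean [ 0.5207 -0.3508] len [0.147, 0.08, 0.148, 0.078] ang [-3.127, 1.569, 0.001, -1.586]
slabtop scene [[0.4538, -0.3618], [0.4577, -0.3406], [0.5719, -0.3392], [0.5737, -0.3606]] mean [ 0.5143 -0.3505] len [0.12, 0.022, 0.114, 0.021] ang [-3.131, 1.393, 0.012, -1.485]
slabtop side [[0.4523, -0.3479], [0.5686, -0.3453], [0.5689, -0.3649], [0.4521, -0.365]] mean [ 0.5105 -0.3558] len [0.017, 0.116, 0.02, 0.117] ang [1.559, 0.022, -1.551, -3.14]
case wrist [[0.509, 0.011], [0.6901, 0.0597]] mean [0.5996 0.0354] len [0.188, 0.188] ang [-2.879, 0.262]
case scene [[0.5036, 0.0006]] mean [0.5036 0.0006] len [0.0] ang [0.0]
case side [[0.5026, 0.0037], [0.4463, 0.1829], [0.6364, 0.2446]] mean [0.5284 0.1437] len [0.276, 0.188, 0.2] ang [-2.078, 1.875, 0.314]
brush side [[0.2659, -0.2103], [0.4119, -0.3481]] mean [ 0.3389 -0.2792] len [0.201, 0.201] ang [2.385, -0.756]
jar scene [[0.7368, -0.1911]] mean [ 0.7368 -0.1911] len [0.0] ang [0.0]
chips side [[0.6532, -0.2645], [0.7911, -0.2783], [0.7734, -0.3733], [0.6314, -0.3597]] mean [ 0.7123 -0.319 ] len [0.098, 0.139, 0.097, 0.143] ang [1.345, -0.1, -1.755, 3.046]
knob [ 0.63124213 -0.00921897  0.10610989]
```

Call:
carry_out --rows '[[[1,-1,-4,3,0],[1,-1,-4,3,0],[1,-1.5,-4,0,0],[1,-1.5,-4,0,0],[1,-1.5,-4,0,0],[1,0,0,0,0],[1,0,0,0,0]]]'

```text
clock: 2.5
position: [0.5101, -0.1991, 0.2506]
ee_rot: [-0.0, 1.0, -0.001, 0.0]
contact_force: [0.1, 0.4, -0.2]
width: 0.0852
```

Run:
```python
from h import *
p=cams.get_image("wrist"); save(p,"w1.png",None,1.4)
p2=cams.get_image("scene");
import pickle; pickle.dump((p,p2),open("P1.pkl","wb"))
save(p2,"sc1.png",(290,150,450,300),5)
print(telemetry.get_state()["position"])
```

```text
[ 0.51067393 -0.19765013  0.25054317]
```

View pics/w1.png

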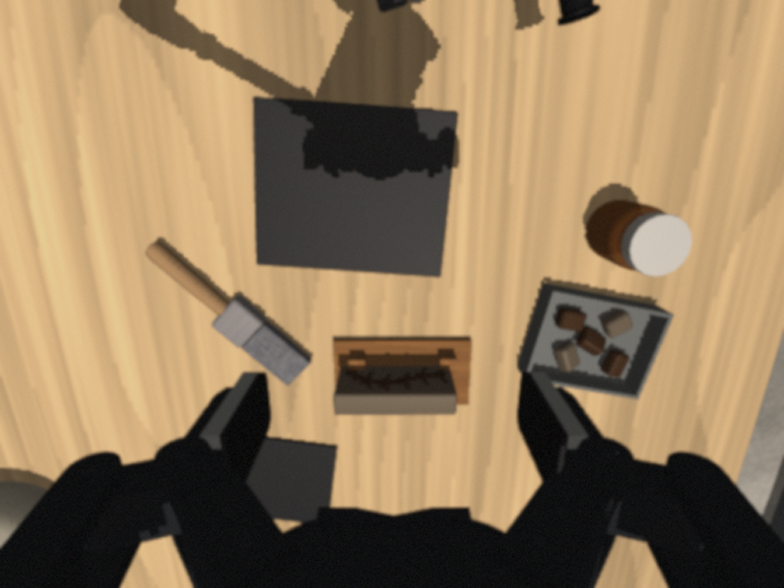

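View pics/sc1.png

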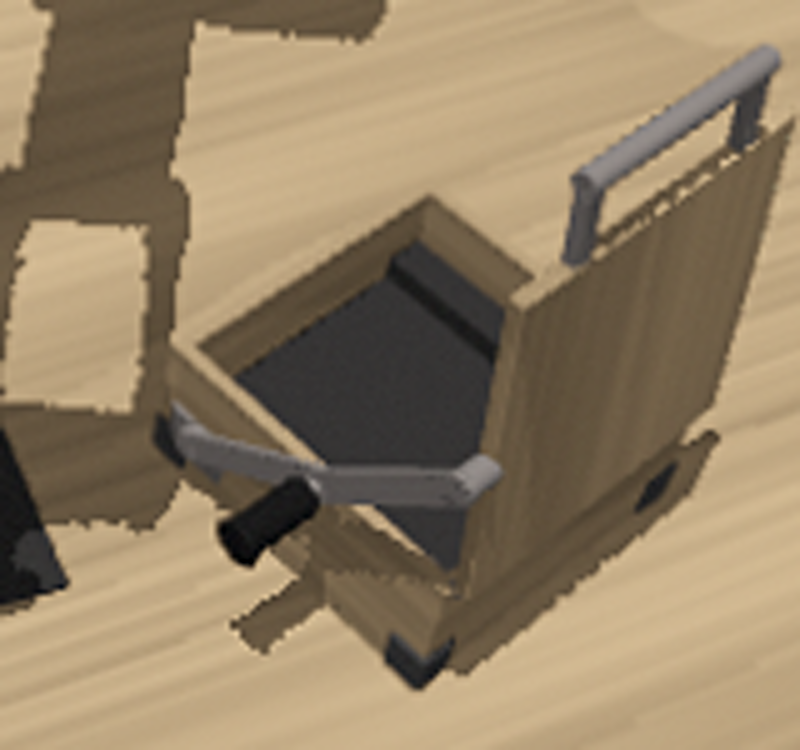

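```bash
cat > m2.py <<'E'
from m import *
pw,ps=pickle.load(open("P1.pkl","rb")); P["w1"]=pw; P["s1"]=ps
print("-----")
show("slabtop","w1",c([(335,393),(457,392),(456,413),(334,414)],(0,0),1.4),.07)
show("slab","w1",c([(395,403)],(0,0),1.4),.07)
show("rack","w1",c([(333,338),(470,338),(469,404)],(0,0),1.4),.008)
show("pad","w1",c([(255,97),(457,112),(440,276),(257,263)],(0,0),1.4),.006)
show("case s1 rim FR,FL","s1",c([(170,338),(432,193)],(290,150),5),.09)
show("case bottom BR","s1",c([(418,690)],(290,150),5),.0)
print("knob center tri", tri([(ps,c([(268,522)],(290,150),5)[0]),(P["wrist"],(342,208)),(P["side"],c([(375,397)],(190,100),4)[0])]))
E
python3 m2.py | sed '1,/-----/d'
```

```text
slabtop w1 [[0.4545, -0.3399], [0.571, -0.3394], [0.5711, -0.3627], [0.4524, -0.3633]] mean [ 0.5122 -0.3514] len [0.023, 0.117, 0.023, 0.119] ang [1.481, 0.004, -1.569, -3.137]
slab w1 [[0.5118, -0.3511]] mean [ 0.5118 -0.3511] len [0.0] ang [0.0]
rack w1 [[0.4459, -0.3103], [0.5924, -0.311], [0.5956, -0.3923]] mean [ 0.5446 -0.3379] len [0.171, 0.147, 0.081] ang [2.64, -0.005, -1.532]
pad w1 [[0.385, -0.0717], [0.5699, -0.0858], [0.5585, -0.2425], [0.372, -0.2279]] mean [ 0.4713 -0.157 ] len [0.157, 0.185, 0.157, 0.187] ang [1.488, -0.076, -1.643, 3.063]
case s1 rim FR,FL s1 [[0.4976, 0.0023], [0.456, 0.1884]] mean [0.4768 0.0953] len [0.191, 0.191] ang [-1.351, 1.791]
case bottom BR s1 [[0.6944, 0.0591]] mean [0.6944 0.0591] len [0.0] ang [0.0]
knob center tri [ 0.63119686 -0.0097724   0.10463104]
```

Call:
carry_out --rows '[[[1,0,-2,0,0.1428],[1,0,-2,0,0.1428],[1,0,-2,0,0.1428],[1,0,-2,0,0.1428],[1,0,-2,0,0.1428],[1,0,-2,-2,0.1428],[1,0,-2,-2,0.1428],[1,0.2,-1.4,-2,0.1428],[1,0,0,-2,0.1428],[1,0,0,-2,0.1428],[1,0,0,0,0.1428],[1,0,0,0,0]]]'

```text
clock: 3.8
position: [0.5131, -0.3507, 0.1496]
ee_rot: [-0.001, 0.706, 0.708, 0.0]
contact_force: [0.2, -0.6, 0.5]
width: 0.0852
```

Run:
```python
from h import *
p=cams.get_image("wrist"); save(p,"w2.png",None,1.4)
s=telemetry.get_state();print(s["position"],s["ee_rot"],s["qpos"])
print(finder.boxes_of(p,"slab"))
# expected projection of slab top corners
print(proj(p,box((.512,-.352),0,.12,.024,.07))*1.4)
```

```text
[ 0.51341977 -0.35118282  0.15040296] [-1.64491509e-04  7.07366374e-01  7.06847045e-01  2.00873253e-04] [-7.11991292e-01  3.70453254e-01  1.46713284e+00  4.40449636e-04
  1.30430506e+00 -2.28216923e+00]
[{'xy': [278.5, 192.2], 'confidence': 0.87}]
[[372.90858292 182.43341899]
 [375.41754507 365.71860762]
 [411.05889187 365.7068142 ]
 [413.68008468 182.44445557]]
```

View pics/w2.png

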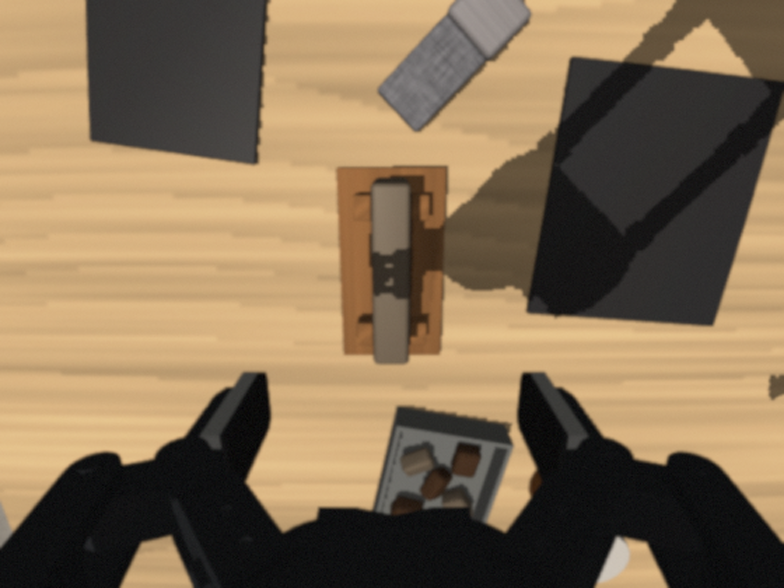

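The wrist view (w2) shows the slab's top at (372–411, 182–364), matching the projected estimate, and it's centred between the fingers. I'll descend and grip.

Call:
carry_out --rows '[[[1,0,0,-3,0],[1,0,0,-3,0],[1,-0.1,0,-3,0],[1,0,0,-2,0],[1,0,0,-1,0],[-1,0,0,0,0],[-1,0,0,0,0],[-1,0,0,0,0],[-1,0,0,0,0],[-1,0,0,0,0],[-1,0,0,0,0],[-1,0,0,0,0]]]' --force 50

```text
clock: 5.1
position: [0.5115, -0.3525, 0.0308]
ee_rot: [0.0, 0.707, 0.707, 0.0]
contact_force: [-0.6, -0.3, 0.1]
width: 0.0
```

Run:
```python
from h import *
s=telemetry.get_state();print(s["position"],s["width"],s["contact_force"])
```

```text
[ 0.51145227 -0.352528    0.03077771] 4.907567508626574e-05 [-0.59476964 -0.29438899  0.06877572]
```

Run:
```python
from h import *
p=cams.get_image("wrist"); save(p,"w3.png",None,1.4)
p=cams.get_image("scene"); save(p,"s3.png",(120,180,300,330),4.4)
p=cams.get_image("side"); save(p,"d3.png",(230,220,420,370),4)
```

```text
(no output)
```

View pics/w3.png

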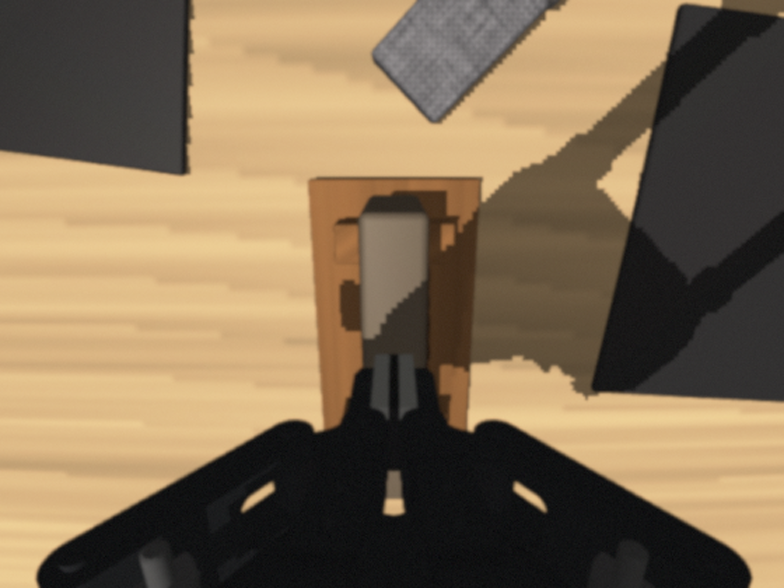

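View pics/s3.png

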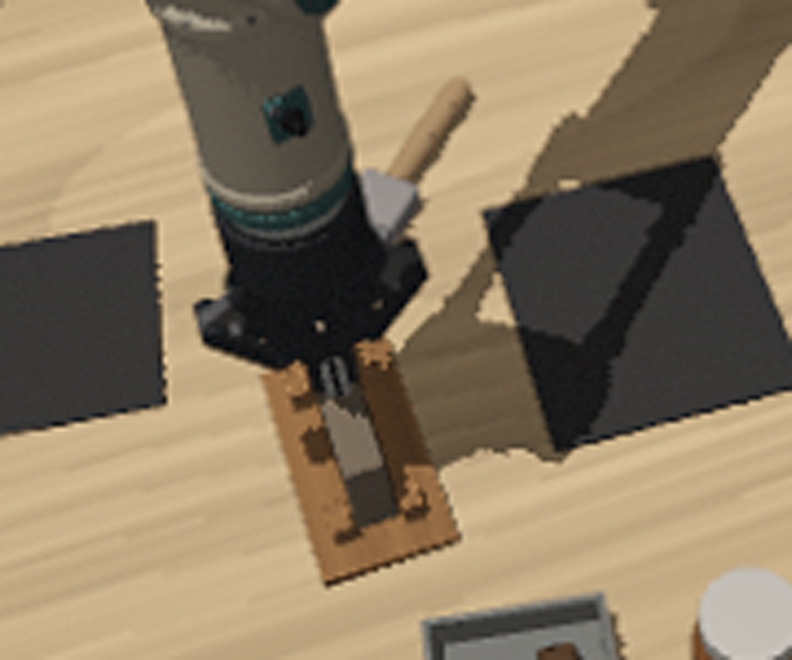

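View pics/d3.png

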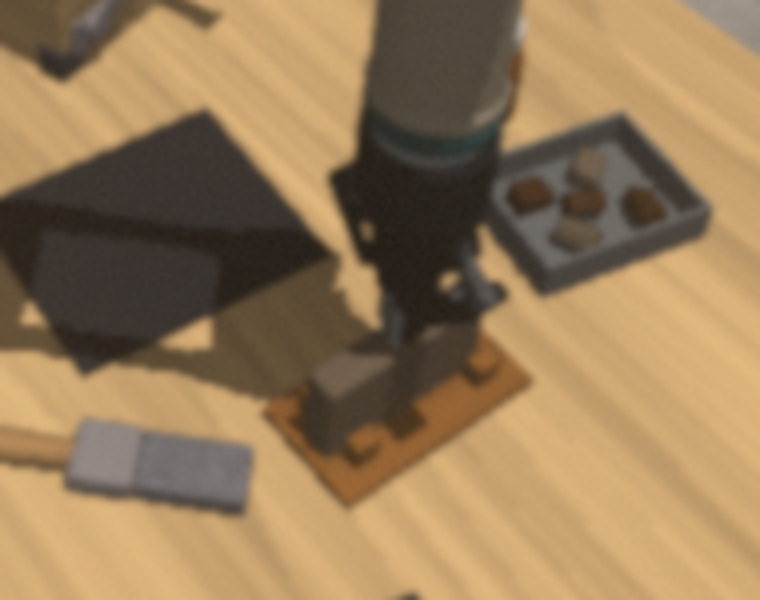

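Run:
```python
from h import *
p=cams.get_image("wrist"); s=telemetry.get_state(); t=s["position"]
for dz in [0,.019,.04,.055,.07,.09]: print(dz,proj(p,t+[-0.011,0,dz])*1.4)
print(proj(p,box((.512,-.352),0,.12,.024,.07))*1.4)
print(s["position"],s["width"],s["contact_force"],s["qpos"])
```

```text
0 [[396.37713135 309.36000199]]
0.019 [[396.68227255 325.64806414]]
0.04 [[397.10107567 348.03016662]]
0.055 [[397.47160224 367.85839713]]
0.07 [[397.92364493 392.08252678]]
0.09 [[398.70663065 434.13058783]]
[[361.96165796 212.5011296 ]
 [369.19383802 503.62562439]
 [426.84403042 503.52851675]
 [435.37773705 212.39020075]]
[ 0.51140125 -0.35247125  0.03052347] 5.3996874395289535e-05 [ 0.27622471 -0.79521947 -0.14883107] [-7.15479764e-01  4.67664764e-01  1.63093358e+00  8.88790613e-05
  1.04308707e+00 -2.28625425e+00]
```

Run:
```python
from h import *
p=cams.get_image("wrist");q=cams.get_image("scene");r=cams.get_image("side")
c=lambda a,b,o,s:(o[0]+(a+.5)/s-.5,o[1]+(b+.5)/s-.5)
ps=c(335,392,(120,180),4.4); pd=c(402,342,(230,220),4); pw=c(394,355,(0,0),1.4)
for l in ([(p,pw),(q,ps)],[(q,ps),(r,pd)],[(p,pw),(q,ps),(r,pd)]): print(tri(l))
for z in (.03,.05,.07,.09): 
  X=[.5115,-.3525,z]; print(z,"s3",(proj(q,X)-[120,180])*4.4,"d3",(proj(r,X)-[230,220])*4)
save(q,"s4.png",(160,220,230,290),9); save(r,"d4.png",(290,260,380,340),8)
print(p["eye"],telemetry.get_state()["position"])
```

```text
[ 0.50906564 -0.35358706  0.05842277]
[ 0.51335367 -0.3542969   0.06418344]
[ 0.51120469 -0.3538856   0.06155386]
0.03 s3 [[343.28078107 419.83534391]] d3 [[389.93974411 374.81988008]]
0.05 s3 [[338.27690175 401.1651294 ]] d3 [[392.92964227 354.181899  ]]
0.07 s3 [[333.13380637 381.92679732]] d3 [[396.00018936 333.00878944]]
0.09 s3 [[327.84611384 362.09592032]] d3 [[399.15480676 311.27870214]]
[ 0.43296342 -0.35368784  0.21224228] [ 0.51139099 -0.35243372  0.03049745]
```

View pics/s4.png

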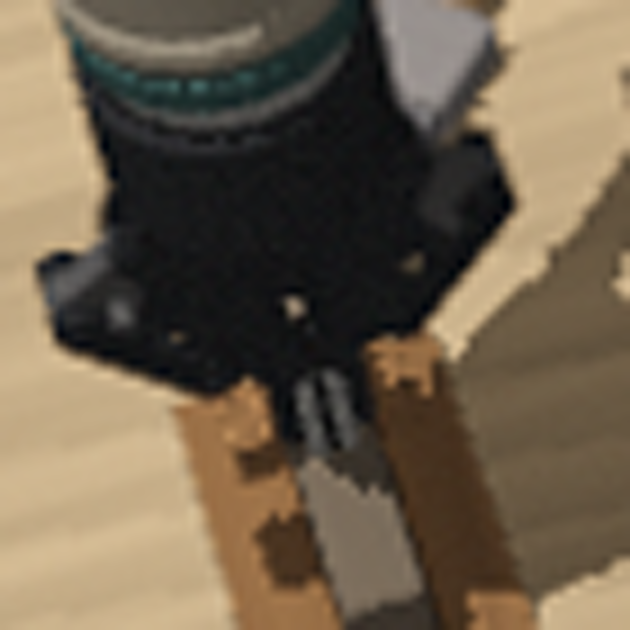

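View pics/d4.png

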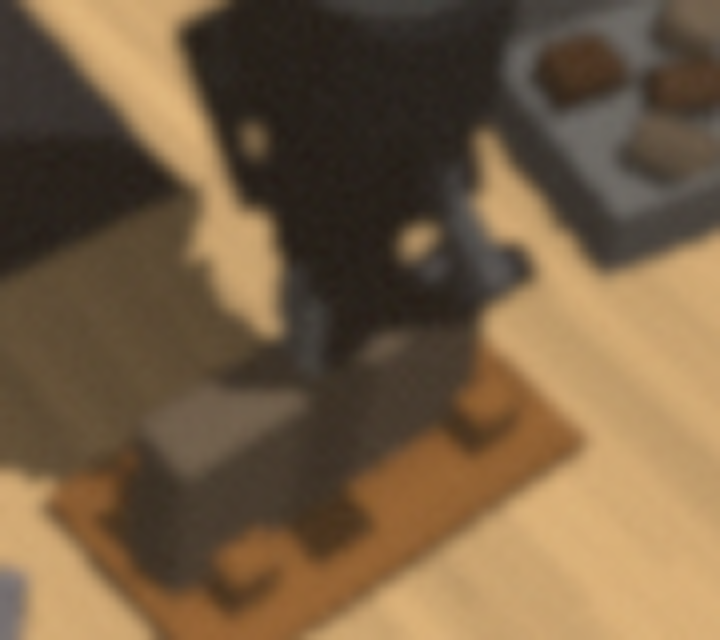

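Something is off: width is 0, yet the slab is still in the rack and the fingers look shut on top of it. I'll lift and measure where the fingertips really are against the reported TCP.

Call:
carry_out --rows '[[[-1,0,0,4,0],[-1,0,0,4,0],[-1,0,0,0,0],[-1,0,0,0,0]]]'

```text
clock: 5.85
position: [0.512, -0.3529, 0.1118]
ee_rot: [0.001, 0.707, 0.707, 0.0]
contact_force: [-0.4, -0.0, -0.6]
width: -0.0002
```

```bash
python3 - <<'E'
from h import *
print(manip.hold_point_z)
p=cams.get_image("wrist");q=cams.get_image("scene");r=cams.get_image("side")
t=telemetry.get_state()["position"]; print(t)
import pickle; pickle.dump((p,q,r,t),open("P5.pkl","wb"))
for n,P in (("w",p),("s",q),("d",r)):
    u=proj(P,t)[0]; u2=proj(P,t+[0,0,.045])[0]
    im=P["image"][:,:,::-1].copy()
    x,y=int(u[0])-45,int(u[1])-55
    x=max(x,0);y=max(y,0)
    cr=cv2.resize(im[y:y+90,x:x+90],None,fx=6,fy=6,interpolation=cv2.INTER_CUBIC)
    for k,col in ((u,(0,0,255)),(u2,(0,255,0))):
        cv2.circle(cr,tuple(int((k[i]-(x,y)[i]+.5)*6) for i in (0,1)),4,col,-1)
    cv2.imwrite(f"pics/tip_{n}.png",cr); print(n,u,u2)
E
cd pics; python3 -c "
import cv2,numpy as np
l=[cv2.resize(cv2.imread(f'tip_{n}.png'),(266,266) if 0 else None,fx=.49,fy=.49) for n in 'wsd']
h=min(i.shape[0] for i in l);cv2.imwrite('tips.png',np.hstack([i[:h] for i in l]))"
```

```text
0.0187
[ 0.51047919 -0.35166731  0.10908356]
w [285.05939656 233.33863268] [286.00475768 267.76689334]
s [193.56086335 257.43124434] [190.66309438 246.43704433]
d [329.97973804 292.46692146] [331.86793006 279.37127263]
```

View pics/tips.png

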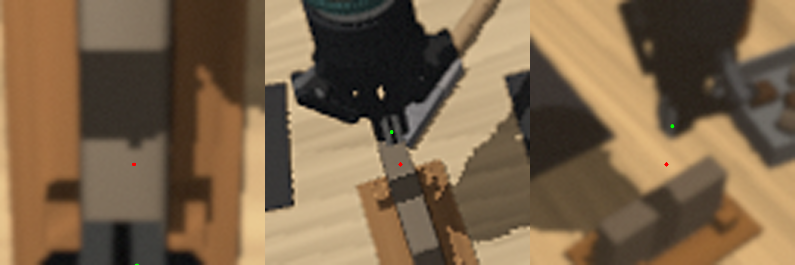

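Run:
```python
import cv2,numpy as np
l=[cv2.resize(cv2.imread(f'pics/tip_{n}.png'),(400,400)) for n in 'sd']
cv2.imwrite('pics/tips2.png',np.hstack(l))
```

```text
(no output)
```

View pics/tips2.png

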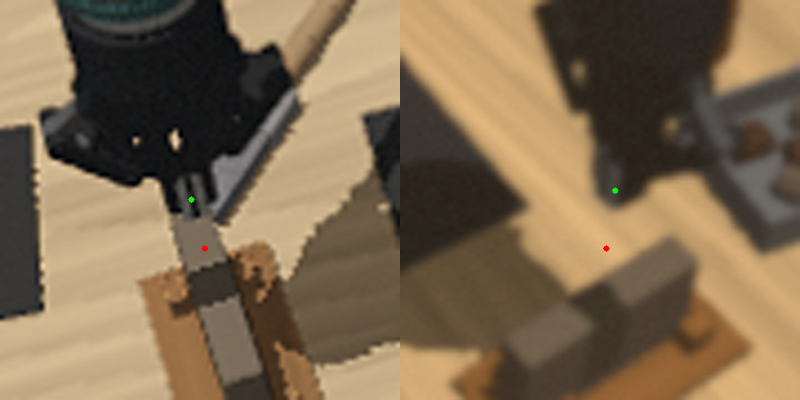

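Run:
```python
from h import *
import pickle
p,q,r,t=pickle.load(open("P5.pkl","rb"))
save(p,"w5.png",(220,200,340,300),6)
for dz in (.03,.035,.04,.045,.05):
    print(dz,(proj(p,t+[-.011,0,dz])-[220,200])*6,(proj(p,t+[.011,0,dz])-[220,200])*6)
```

```text
0.03 [[394.22000241 216.2837737 ]] [[393.44231934 431.83577433]]
0.035 [[394.9408999  238.88026677]] [[394.10770423 459.45583096]]
0.04 [[395.70469485 262.83091378]] [[394.81056364 488.64669353]]
0.045 [[396.51529878 288.26012964]] [[395.5541055 519.5442972]]
0.05 [[397.37710876 315.30790247]] [[396.34190776 552.30045709]]
```

View pics/w5.png

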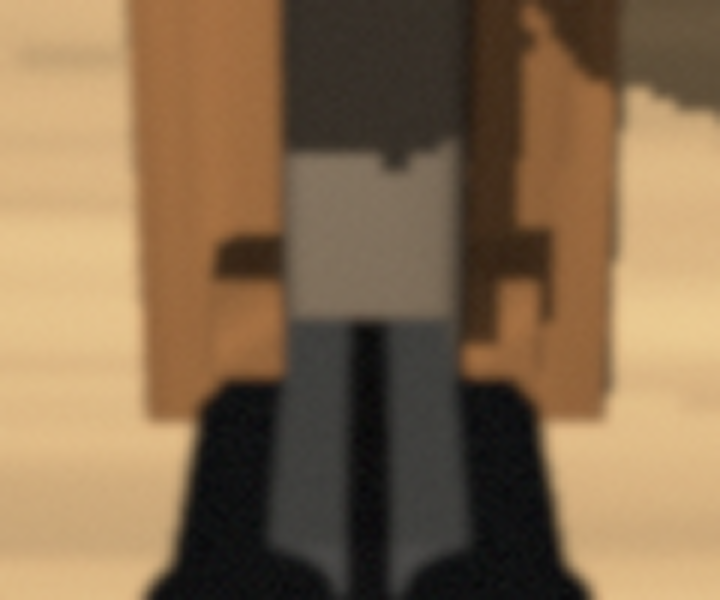

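Call:
carry_out --rows '[[[-1,0,0,-4,0],[-1,0,0,-3.7,0],[-1,0,0,-0.2,0],[-1,0,0,-0.2,0],[-1,0,0,-0.2,0],[-1,0,0,0,0]]]'

```text
clock: 6.6
position: [0.5126, -0.3539, 0.0304]
ee_rot: [0.002, 0.707, 0.707, -0.0]
contact_force: [-2.4, 1.2, 18.3]
width: 0.0002
```

Call:
carry_out --rows '[[[-1,0,0,-0.2,0],[-1,0,0,-0.1,0],[-1,0,0,0,0]]]'

```text
clock: 6.9
position: [0.5126, -0.354, 0.0303]
ee_rot: [0.003, 0.707, 0.707, -0.0]
contact_force: [-6.4, 3.6, 32.6]
width: 0.0003
```

Call:
carry_out --rows '[[[-1,0,0,-0.2,0],[-1,0,0,-0.1,0],[-1,0,0,0,0]]]'

```text
clock: 7.2
position: [0.5128, -0.3543, 0.0302]
ee_rot: [0.004, 0.707, 0.707, -0.0]
contact_force: [-9.2, 6.3, 46.7]
width: -0.0003
```

Contact with the slab's top (z 0.070) came at reported z 0.030. The fingertips therefore end 40 mm above the reported TCP, and the camera agrees. I'll correct for that from here on.

Call:
carry_out --rows '[[[-1,0,0,3,0],[1,0,0,4,0],[1,0,0,0,0],[1,0,0,0,0],[1,0,0,0,0],[1,0,0,0,0],[1,0,0,0,0],[1,0,0,0,0],[1,0,0,0,0]]]'

```text
clock: 8.1
position: [0.5113, -0.3523, 0.0911]
ee_rot: [-0.0, 0.707, 0.707, 0.0]
contact_force: [-0.1, -0.2, 0.3]
width: 0.0853
```

Run:
```python
from h import *
p=cams.get_image("wrist"); save(p,"w6.png",None,1.4)
s=telemetry.get_state();print(s["position"],s["width"])
print(proj(p,box((.512,-.352),0,.12,.024,.07))*1.4)
for dy in (-.0425,.0425): print(proj(p,s["position"]+[-.011,dy,.053])*1.4)
```

```text
[ 0.51134997 -0.35239458  0.0912375 ] 0.08531928016413211
[[370.79925691 195.08729712]
 [374.72858948 419.01480609]
 [418.59853643 418.93414591]
 [422.91600386 195.00590031]]
[[269.44888422 365.35221021]]
[[525.21871637 364.89097709]]
```

View pics/w6.png

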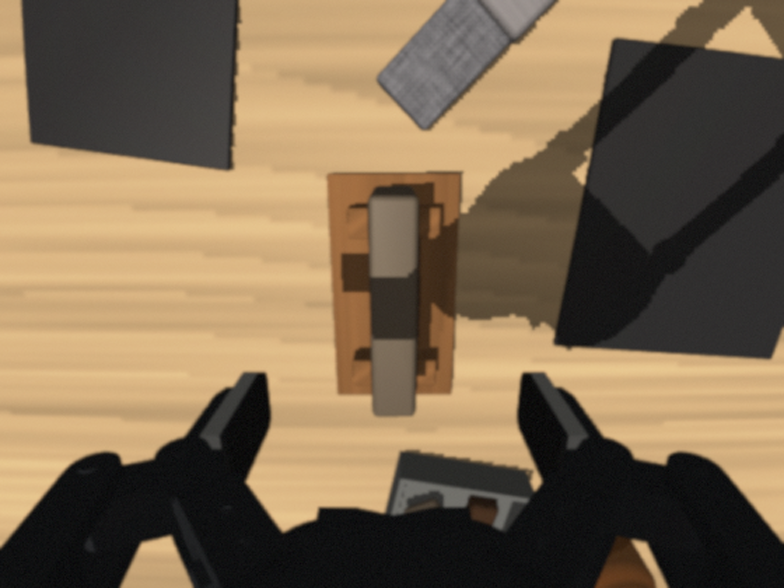

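Call:
carry_out --rows '[[[1,0,0,-3,0],[1,0,0,-3,0],[1,0,0,-2,0],[1,0,0,-1.3,0],[1,0,0,-0.7,0],[-1,0,0,0,0],[-1,0,0,0,0],[-1,0,0,0,0],[-1,0,0,0,0],[-1,0,0,0,0],[-1,0,0,0,0]]]' --force 50

```text
clock: 9.25
position: [0.512, -0.3528, -0.0074]
ee_rot: [0.001, 0.707, 0.707, 0.0]
contact_force: [-0.2, 0.8, 5.8]
width: 0.0235
```

Call:
carry_out --rows '[[[-1,0,0,2,0],[-1,0,0,3,0],[-1,0,0,3,0],[-1,0,0,0,0],[-1,0,0,0,0]]]'

```text
clock: 9.75
position: [0.5109, -0.3521, 0.0708]
ee_rot: [-0.0, 0.707, 0.707, -0.0]
contact_force: [-0.2, 1.1, -4.4]
width: 0.0235
```

```bash
python3 - <<'E'
from h import *
p=cams.get_image("wrist"); save(p,"w7.png",None,1)
p=cams.get_image("side"); save(p,"d7.png",(230,180,420,350),3)
s=telemetry.get_state();print(s["position"],s["width"],s["contact_force"])
E
cd pics; python3 -c "
import cv2,numpy as np
a=cv2.imread('w7.png');b=cv2.imread('d7.png');b=cv2.resize(b,(240,215));a=a[:, :];b=cv2.copyMakeBorder(b,0,205,0,0,0);cv2.imwrite('c7.png',np.hstack([a,b]))"
```

```text
[ 0.50984618 -0.35115739  0.06917818] 0.02322619097764292 [-0.13095748  0.00877254 -4.62454946]
```

View pics/c7.png

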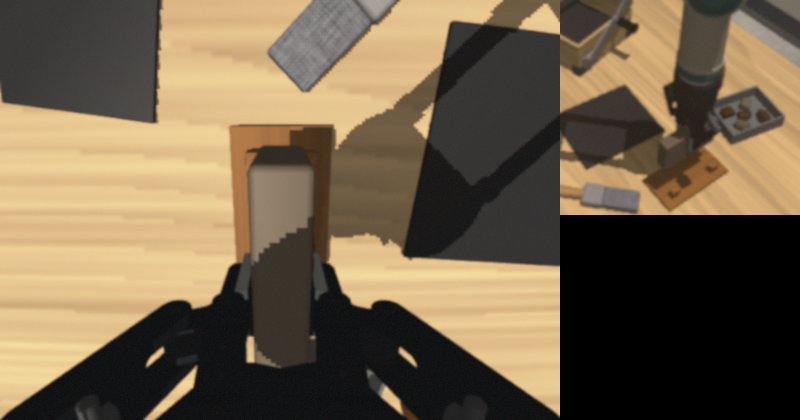

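Call:
carry_out --rows '[[[-1,-0.5,4,0,0],[-1,-0.5,4,0,0],[-1,-0.5,4,0,0],[-1,-0.5,4,0,0],[-1,-0.5,4,0,0],[-1,-1,3.6,0,0],[-1,0,0,-2,0],[-1,0,0,-2,0],[-1,0,0,-1.5,0],[-1,0,0,-1,0],[-1,0,0,0,0],[-1,0,0,0,0]]]'

```text
clock: 11.05
position: [0.4762, -0.1165, 0.0062]
ee_rot: [-0.0, 0.707, 0.707, -0.0]
contact_force: [0.5, -0.4, -4.5]
width: 0.0233
```

Call:
carry_out --rows '[[[-1,0,0,-0.4,0],[-1,0,0,-0.3,0],[-1,0,0,-0.2,0],[-1,0,0,-0.1,0],[-1,0,0,0,0]]]'

```text
clock: 11.55
position: [0.4764, -0.1165, -0.0034]
ee_rot: [-0.0, 0.707, 0.707, 0.0]
contact_force: [-0.3, 0.3, -5.0]
width: 0.0234
```

Call:
carry_out --rows '[[[-1,0,0,-0.2,0],[-1,0,0,-0.2,0],[-1,0,0,-0.1,0],[-1,0,0,0,0]]]'

```text
clock: 11.95
position: [0.4762, -0.1164, -0.0087]
ee_rot: [-0.0, 0.707, 0.707, -0.0]
contact_force: [0.4, 0.0, -4.6]
width: 0.0235
```

Call:
carry_out --rows '[[[-1,0,0,-0.15,0],[-1,0,0,0,0]]]'

```text
clock: 12.15
position: [0.4766, -0.1165, -0.0094]
ee_rot: [0.0, 0.707, 0.707, 0.0]
contact_force: [-1.9, 0.3, 1.1]
width: 0.0234
```

Call:
carry_out --rows '[[[-1,0,0,-0.15,0],[-1,0,0,0,0]]]'

```text
clock: 12.35
position: [0.4766, -0.1165, -0.0094]
ee_rot: [0.0, 0.707, 0.707, 0.0]
contact_force: [-4.2, 2.2, 15.3]
width: 0.0234
```

Call:
carry_out --rows '[[[-1,0,0,0.2,0],[0.3,0,0,0,0],[0.3,0,0,0,0],[0.3,0,0,0,0],[0.3,0,0,0,0],[0.3,0,0,3,0],[0.3,0,0,4,0],[0.3,0,0,2,0],[0.3,0,0,0,0]]]'

```text
clock: 13.25
position: [0.479, -0.1175, 0.0835]
ee_rot: [0.003, 0.707, 0.707, 0.001]
contact_force: [0.9, 0.7, 0.1]
width: 0.0554
```

Run:
```python
from h import *
p=cams.get_image("wrist"); save(p,"w8.png",None,1.4)
s=telemetry.get_state();print(s["position"],s["width"],s["contact_force"])
print(proj(p,box((.476,-.1165),0,.12,.024,.068))*1.4)
```

```text
[ 0.47750757 -0.11689132  0.08176112] 0.05552049397518688 [ 0.77863593 -0.05678016 -1.03164162]
[[371.55309137 187.48209704]
 [375.52181068 418.34524875]
 [420.55002883 418.34723812]
 [425.52286959 187.4204373 ]]
```

View pics/w8.png

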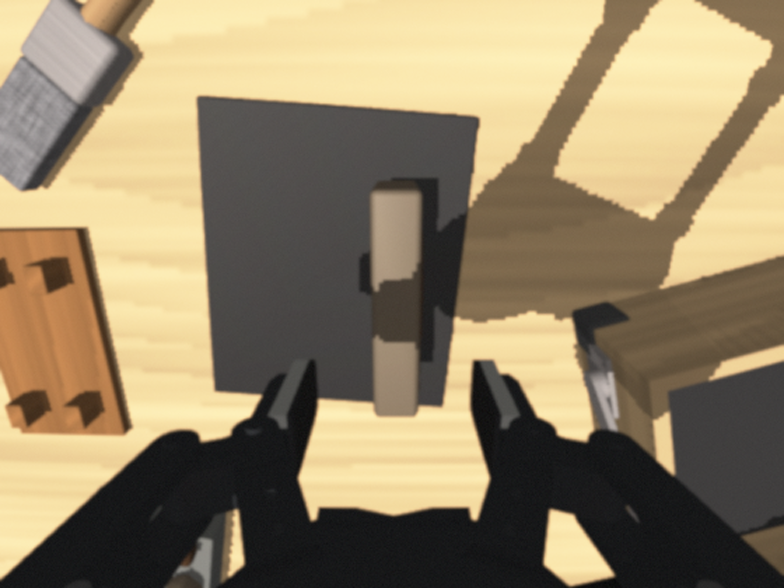

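Call:
carry_out --rows '[[[-1,0,2.5,0,0],[-1,0,2.2,0,0],[-1,0,0,0,0],[-1,0,0,0,0],[-1,0,0,0,0],[-1,0,0,0,0],[-1,0,0,-3,0],[-1,0,0,-3,0],[-1,0,0,-0.9,0],[-1,0,0,0,0]]]'

```text
clock: 14.3
position: [0.4753, -0.0696, 0.0104]
ee_rot: [-0.001, 0.707, 0.707, -0.001]
contact_force: [-0.3, 0.5, -0.5]
width: 0.0003
```

Call:
carry_out --rows '[[[-1,0,-0.4,0,0],[-1,0,-0.4,0,0],[-1,0,-0.4,0,0],[-1,0,-0.4,0,0],[-1,0,-0.4,0,0],[-1,0,-0.4,0,0],[-1,0,-0.4,0,0],[-1,0,0,0,0]]]'

```text
clock: 15.1
position: [0.4765, -0.0979, 0.0116]
ee_rot: [0.0, 0.707, 0.707, 0.0]
contact_force: [-0.1, 0.1, 0.4]
width: 0.0001
```

Run:
```python
from h import *
p=cams.get_image("wrist"); save(p,"w9.png",None,1.4)
s=telemetry.get_state();print(s["position"],s["width"],s["contact_force"])
```

```text
[ 0.47647541 -0.09768925  0.01150158] 4.9051979970903215e-05 [ 0.13136436  1.35350312 -1.54614403]
```

View pics/w9.png

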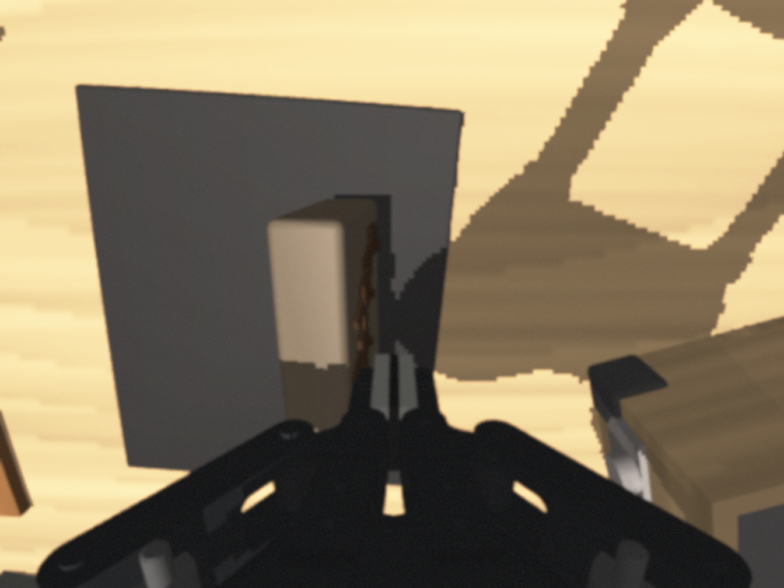

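Call:
carry_out --rows '[[[-1,0,-0.3,0,0],[-1,0,-0.3,0,0],[-1,0,-0.3,0,0],[-1,0,-0.3,0,0],[-1,0,-0.3,0,0],[-1,0,-0.3,0,0],[-1,0,0,0,0],[-1,0,0,0,0]]]'

```text
clock: 15.95
position: [0.4764, -0.1156, 0.0115]
ee_rot: [-0.0, 0.707, 0.707, 0.0]
contact_force: [0.0, -0.1, -0.3]
width: -0.0002
```

Run:
```python
from h import *
p=cams.get_image("wrist"); save(p,"w10.png",None,1.4)
s=telemetry.get_state();print(s["position"],s["width"],s["contact_force"])
```

```text
[ 0.47633278 -0.11544565  0.01152908] 0.00032972924807728795 [-0.07580845 -0.831082   -0.03430611]
```

View pics/w10.png

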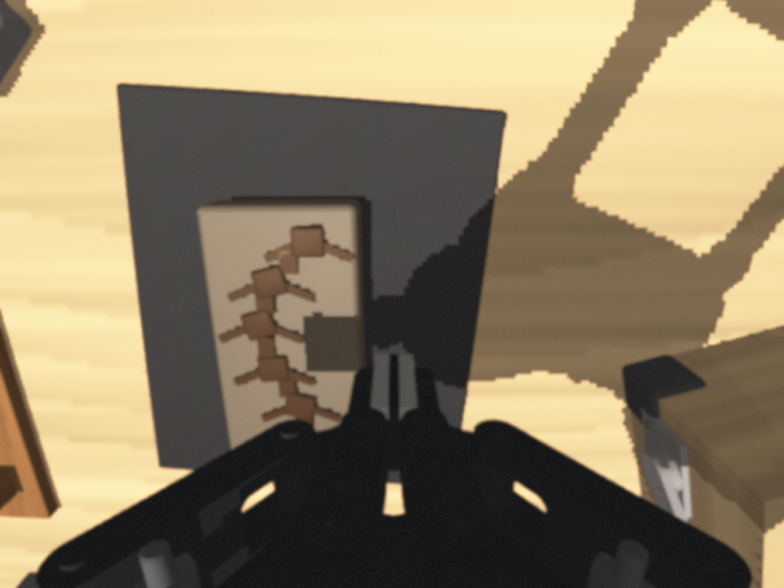

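The slab now lies flat on the pad, fossil up, with its visible corners at (200,207)–(357,200). I'll raise, centre over it and measure.

Call:
carry_out --rows '[[[-1,0,0,4,0],[1,0,0,4,0],[1,0,-2,2,0],[1,0,-2.3,0,0],[1,0,0,0,0],[1,0,0,0,0],[1,0,0,0,0],[1,0,0,0,0],[1,0,0,0,0]]]'

```text
clock: 16.9
position: [0.4761, -0.1577, 0.1112]
ee_rot: [-0.001, 0.707, 0.707, -0.0]
contact_force: [0.2, 0.6, -0.1]
width: 0.0854
```

Run:
```python
from h import *
p=cams.get_image("wrist"); save(p,"w11.png",None,1.4)
s=telemetry.get_state();print(s["position"],s["width"],s["contact_force"])
print(proj(p,box((.476,-.158),0,.12,.062,.030))*1.4)
```

```text
[ 0.47625395 -0.15785292  0.11127912] 0.08529963181852811 [-0.5193246   0.21444559  0.31963407]
[[342.74006166 184.0022974 ]
 [349.22501182 365.90134111]
 [440.70270989 365.80613004]
 [447.29978754 183.91535747]]
```

View pics/w11.png

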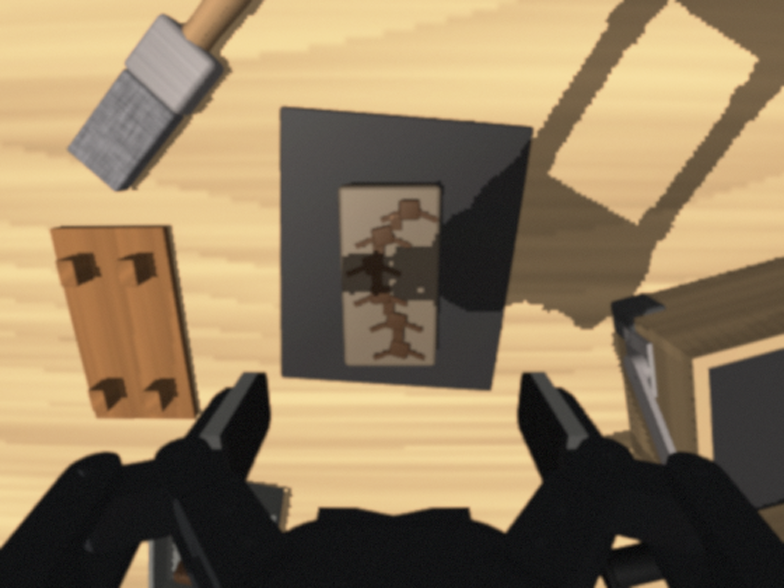

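Call:
carry_out --rows '[[[1,0,-0.2,-4,0],[1,0,0,-4,0],[1,0,0,-3,0],[1,0,0,-2,0],[1,0,0,-1.2,0],[1,0,0,-0.5,0],[-1,0,0,0,0],[-1,0,0,0,0],[-1,0,0,0,0],[-1,0,0,0,0],[-1,0,0,0,0],[-1,0,0,0,0]]]' --force 50

```text
clock: 18.15
position: [0.477, -0.1606, -0.0347]
ee_rot: [0.001, 0.707, 0.707, 0.0]
contact_force: [-0.0, 1.2, 5.9]
width: 0.0609
```

Call:
carry_out --rows '[[[-1,0,0,1,0],[-1,0,0,2,0],[-1,0,0,3,0],[-1,0,0,4,0],[-1,0,0,4,0],[-1,0,0,0,0],[-1,0,0,0,0]]]'

```text
clock: 18.85
position: [0.4761, -0.1605, 0.1049]
ee_rot: [0.0, 0.707, 0.707, 0.0]
contact_force: [0.3, -0.5, -4.0]
width: 0.061
```

Run:
```python
from h import *
p=cams.get_image("wrist"); save(p,"w12.png",None,1.4)
q=cams.get_image("scene"); r=cams.get_image("side")
import pickle; pickle.dump((p,q,r),open("P12.pkl","wb"))
save(q,"s12.png",(290,130,450,300),3.5)
s=telemetry.get_state();print(s["position"],s["width"],s["contact_force"])
print(proj(p,box((s["position"][0],s["position"][1]),0,.12,.062,s["position"][2]+.065))*1.4)
```

```text
[ 0.47447742 -0.15958714  0.10257774] 0.06103280600984603 [-0.58210908 -0.10211447 -4.01676247]
[[288.26247553 216.1012066 ]
 [314.88180626 547.0167734 ]
 [484.51262422 546.79050143]
 [513.87399953 215.81246468]]
```

View pics/w12.png

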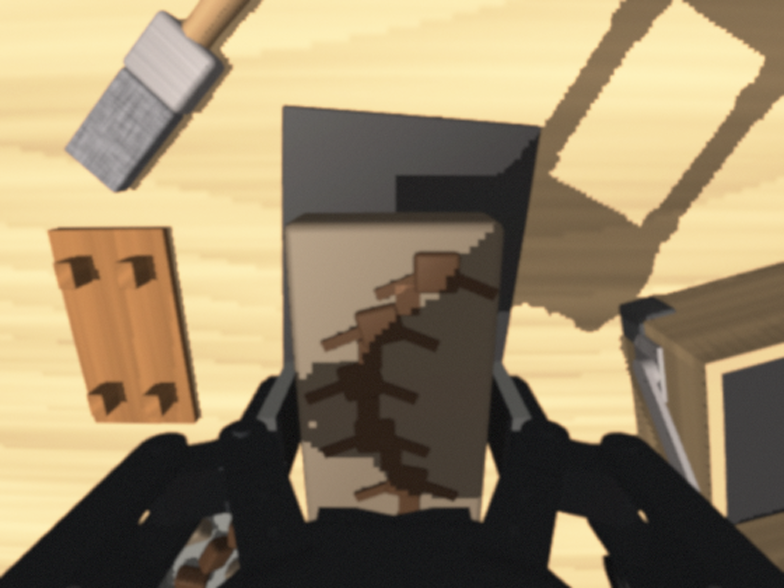

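View pics/s12.png

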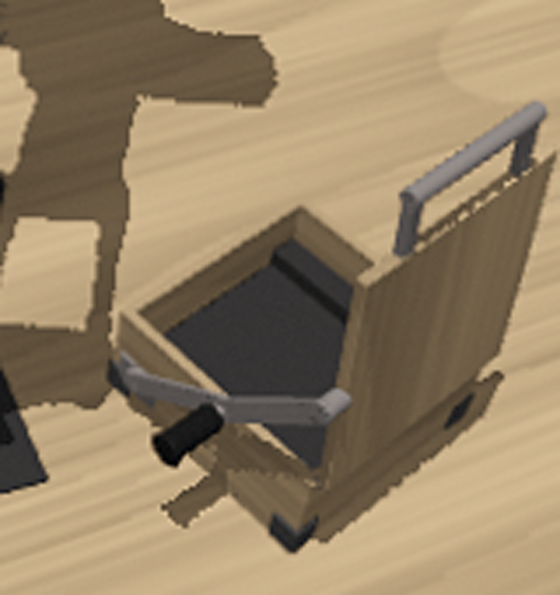

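Run:
```python
from h import *
import pickle
p,q,r=pickle.load(open("P12.pkl","rb"))
save(r,"d12.png",(190,70,310,250),3.3)
save(q,"s12b.png",(300,150,450,300),5)
```

```text
(no output)
```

View pics/d12.png

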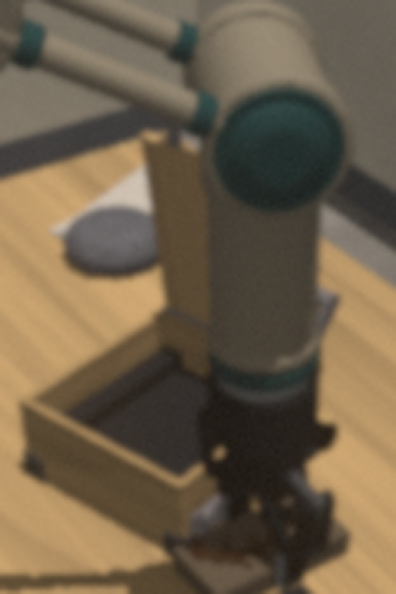

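View pics/s12b.png

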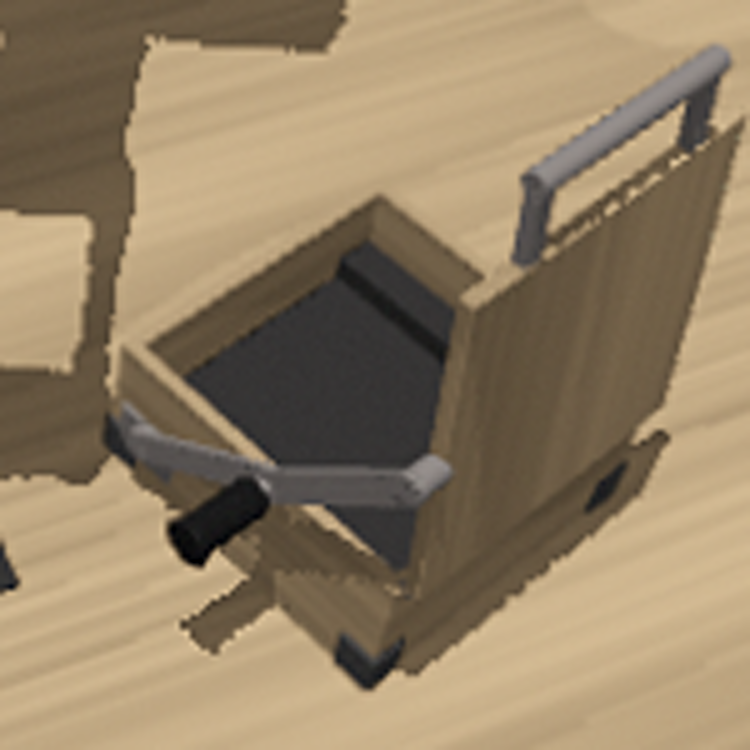

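```bash
cat > fit.py <<'E'
from h import *
import pickle
from scipy.optimize import least_squares
p,q,r=pickle.load(open("P12.pkl","rb")); P0=pickle.load(open("P0.pkl","rb"))
c=lambda a,b,o,s:((a+.5)/s-.5+o[0],(b+.5)/s-.5+o[1])
obs=[(q,c(122,345,(300,150),5),(.1,-.1,.09)),(q,c(380,194,(300,150),5),(-.1,-.1,.09)),(q,c(368,690,(300,150),5),(.101,.101,0)),
(r,c(25,402,(190,70),3.3),(-.1,-.1,.09)),(r,c(180,488,(190,70),3.3),(.1,-.1,.09)),
(P0["side"],c(218,468,(190,100),4),(.1,-.1,.09)),(P0["side"],c(30,370,(190,100),4),(-.1,-.1,.09)),
(P0["wrist"],(210,183),(.1,-.1,.09))]
def W(v,X):
    a=v[2];X=np.array(X);return np.array([v[0]+np.cos(a)*X[0]-np.sin(a)*X[1],v[1]+np.sin(a)*X[0]+np.cos(a)*X[1],X[2]])
def f(v): return np.concatenate([proj(P,W(v,X))[0]-u for P,u,X in obs])
if __name__=="__main__":
    s=least_squares(f,[.57,.13,-1.27],loss="soft_l1"); print(s.x, s.x[2]+np.pi/2); print(f(s.x).reshape(-1,2).round(1).tolist())
    np.save("case.npy",s.x)
    v=s.x; L=.245; th=np.deg2rad(84)
    for hz in (.09,.095): print("bar",W(v,(0,.1-L*np.cos(th),hz+L*np.sin(th))),[proj(q,W(v,(x,.1-L*np.cos(th),hz+L*np.sin(th))))[0] for x in(-.06,.06)])
    print("obs bar",[c(*k,(300,150),5) for k in ((535,183),(722,55))])
    im=q["image"][:,:,::-1].copy(); im=cv2.resize(im[150:300,300:450],None,fx=5,fy=5)
    def pl(Xs,col):
        u=np.array([(proj(q,W(v,X))[0]-[300,150]+.5)*5 for X in Xs]).astype(int).reshape(-1,1,2); cv2.polylines(im,[u],True,col,1)
    pl([(.1,-.1,.09),(-.1,-.1,.09),(-.1,.1,.09),(.1,.1,.09)],(0,0,255)); pl([(.1,-.1,0),(-.1,-.1,0),(-.1,.1,0),(.1,.1,0)],(0,255,0))
    pl([(.068,-.092,.051),(-.068,-.092,.051),(-.068,.092,.051),(.068,.092,.051)],(255,0,0))
    cv2.imwrite("pics/fit.png",im)
E
python3 fit.py
```

```text
[ 0.57372034  0.12676036 -1.28511794] 0.28567839081043767
[[1.1, 0.8], [1.1, -2.3], [0.6, 1.6], [-0.9, -1.6], [1.1, -1.2], [1.2, -0.2], [-0.8, -2.3], [-2.6, 8.7]]
bar [0.64509588 0.14772424 0.33365786] [array([442.34963564, 162.07782054]), array([407.45097508, 186.08207265])]
bar [0.64509588 0.14772424 0.33865786] [array([443.00817195, 160.38726907]), array([408.02249541, 184.37398781])]
obs bar [(406.6, 186.2), (444.0, 160.6)]
```

View pics/fit.png

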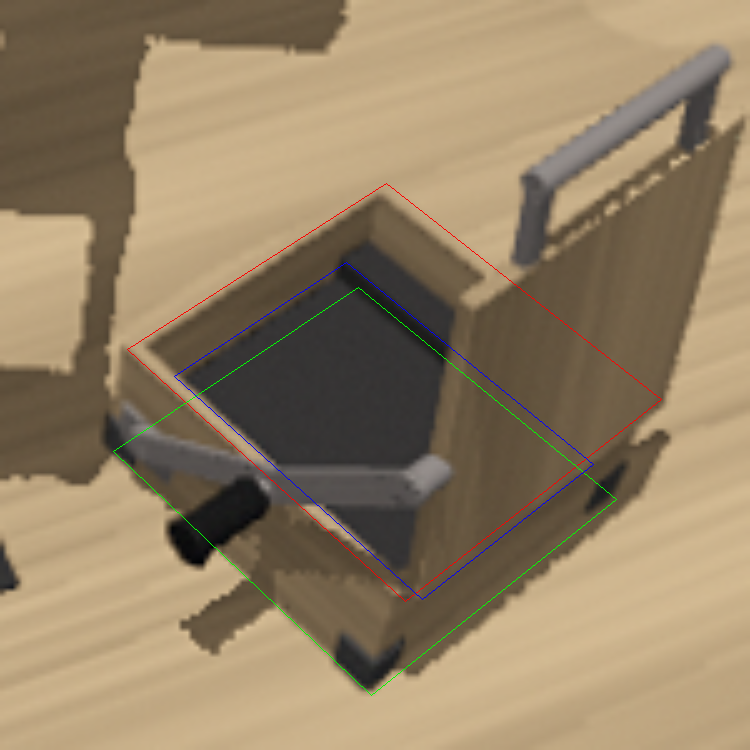

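Run:
```python
from fit import *
P0s=P0["side"];P0w=P0["wrist"];P0c=P0["scene"]
fr=[(q,c(122,345,(300,150),5)),(P0s,c(218,468,(190,100),4)),(r,c(180,488,(190,70),3.3)),(P0w,(210,183))]
fl=[(q,c(380,194,(300,150),5)),(P0s,c(30,370,(190,100),4)),(r,c(25,402,(190,70),3.3))]
print("FR all",tri(fr),"no wrist",tri(fr[:3]),"sc+w",tri([fr[0],fr[3]]),"sd+w",tri([fr[1],fr[3]]))
print("FL",tri(fl))
X=tri(fr); print([ (proj(P,X)[0]-u).round(1).tolist() for P,u in fr])
save(P0w,"w0c.png",(120,0,500,260),2.1)
```

```text
FR all [0.50395241 0.00620704 0.08548856] no wrist [0.50175061 0.00183909 0.08975962] sc+w [0.50297564 0.00623998 0.08352719] sd+w [0.50691554 0.00985382 0.08348241]
FL [0.45060385 0.19199609 0.08338427]
[[1.8, 1.0], [-0.0, 0.5], [-0.1, -0.4], [-3.8, 3.9]]
```

View pics/w0c.png

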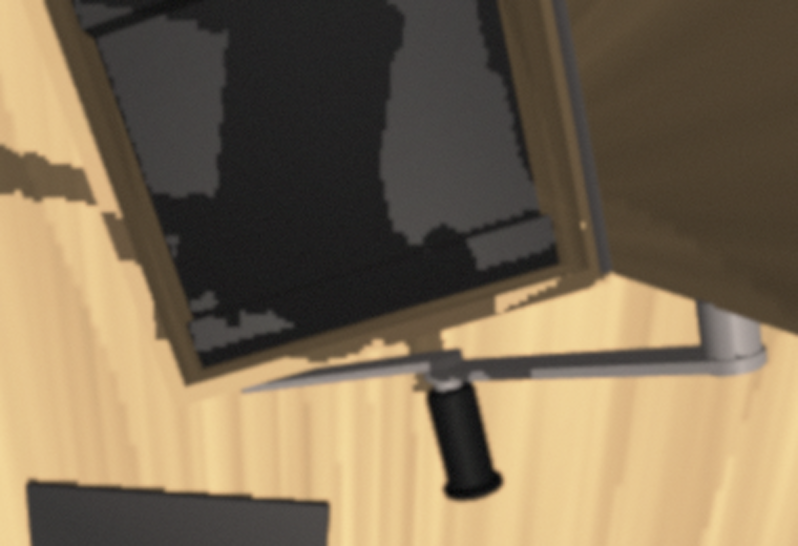

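Call:
carry_out --rows '[[[-1,0,1,2,-0.12],[-1,0,2,2,-0.12],[-1,0,3,1,-0.12],[-1,0,3,0,-0.12],[-1,0,3,0,-0.12],[-1,0,3,0,-0.12],[-1,1,3,0,-0.12],[-1,1.5,3,0,-0.12],[-1,1.5,3,0,-0.12],[-1,1.5,3,0,-0.12],[-1,1.5,1.2,0,-0.096],[-1,1.5,0,0,0]]]'

```text
clock: 20.2
position: [0.5604, 0.1238, 0.152]
ee_rot: [-0.001, 0.99, 0.138, -0.002]
contact_force: [0.2, -0.5, -4.5]
width: 0.0607
```

Call:
carry_out --rows '[[[-1,0,0,0,0],[-1,0,0,0,0]]]'

```text
clock: 20.4
position: [0.5598, 0.1213, 0.1526]
ee_rot: [-0.0, 0.991, 0.137, -0.002]
contact_force: [-0.7, 0.2, -4.8]
width: 0.0607
```

Run:
```python
from h import *
p=cams.get_image("wrist"); save(p,"w13.png",None,1.4)
q=cams.get_image("scene"); r=cams.get_image("side")
save(q,"s13.png",(290,110,450,290),3.3)
save(r,"d13.png",(180,50,330,250),3)
import pickle; pickle.dump((p,q,r),open("P13.pkl","wb"))
s=telemetry.get_state();print(s["position"],s["ee_rot"],s["width"],s["contact_force"])
```

```text
[0.56008274 0.12111938 0.15384846] [-4.85483076e-05  9.90609061e-01  1.36720358e-01 -1.10895407e-03] 0.060641102541209475 [ 0.072979    0.06992524 -5.16590161]
```

View pics/w13.png

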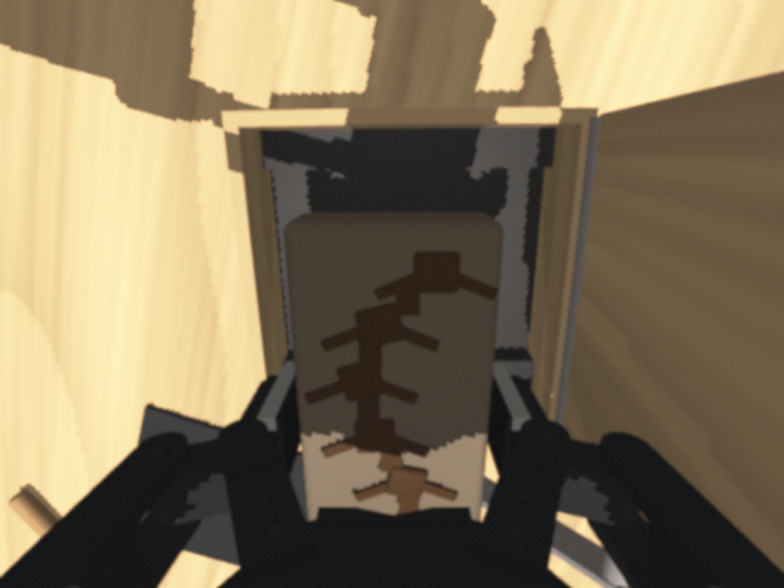

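View pics/s13.png

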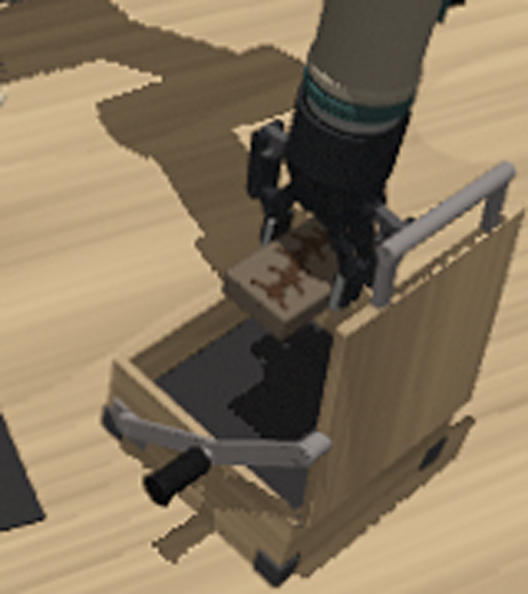

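View pics/d13.png

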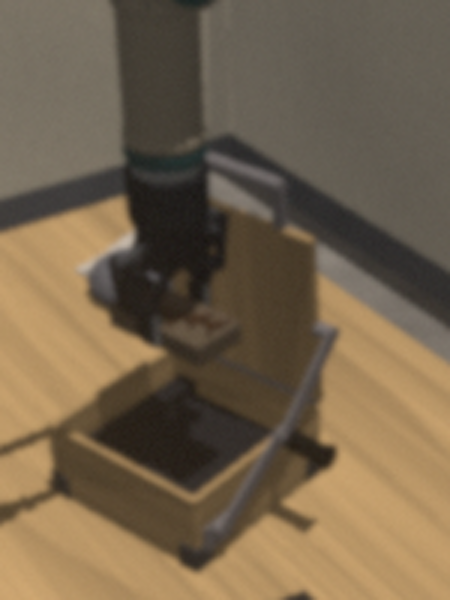

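Run:
```python
from h import *
import pickle
p,q,r=pickle.load(open("P13.pkl","rb"))
a=onz(p,(222/1.4,112/1.4),.09);b=onz(p,(597/1.4,108/1.4),.09); print(a,b,np.linalg.norm(a-b),np.arctan2(b[1]-a[1],b[0]-a[0]))
ang=np.arctan2(b[1]-a[1],b[0]-a[0]); print("center",(a+b)/2+.1*np.array([np.sin(ang),-np.cos(ang),0]))
# side: clean view now
c=lambda a,b,o,s:((a+.5)/s-.5+o[0],(b+.5)/s-.5+o[1])
FR=c(193,502,(180,50),3);FL=c(53,437,(180,50),3)
A=onz(r,FR,.09);B=onz(r,FL,.09);print(A,B,np.linalg.norm(A-B))
A2=onz(q,c(112,362,(290,110),3.3),.09);print(A2)
```

```text
[0.44575067 0.19160797 0.09      ] [0.63637709 0.24727446 0.09      ] 0.19858798690455884 0.284118588622451
center [0.56909503 0.1234503  0.09      ]
[0.50141683 0.00249994 0.09      ] [0.43946934 0.16814202 0.09      ] 0.1768468076325555
[ 0.50423322 -0.00093938  0.09      ]
```

Call:
carry_out --rows '[[[-1,0,0,-2,0],[-1,0,0,-3,0],[-1,0,0,-3,0],[-1,0,0,-3,0],[-1,0,0,-2,0],[-1,0,0,-1.2,0],[-1,0,0,0,0],[-1,0,0,0,0]]]'

```text
clock: 21.35
position: [0.5621, 0.1215, 0.0134]
ee_rot: [0.0, 0.991, 0.137, 0.001]
contact_force: [0.0, -0.1, -4.5]
width: 0.0612
```

Call:
carry_out --rows '[[[-1,0,0,-0.4,0],[-1,0,0,-0.2,0],[-1,0,0,-0.2,0],[-1,0,0,0,0]]]'

```text
clock: 21.75
position: [0.5613, 0.1216, 0.0046]
ee_rot: [-0.0, 0.991, 0.137, 0.0]
contact_force: [-0.4, -0.2, -4.5]
width: 0.0609
```

Call:
carry_out --rows '[[[-1,0,0,-0.3,0],[-1,0,0,-0.3,0],[-1,0,0,-0.2,0],[-1,0,0,0,0]]]'

```text
clock: 22.15
position: [0.561, 0.1215, -0.0039]
ee_rot: [-0.0, 0.991, 0.137, -0.0]
contact_force: [-0.3, 0.4, -4.0]
width: 0.061
```

Call:
carry_out --rows '[[[-1,0,0,-0.15,0],[-1,0,0,-0.1,0],[-1,0,0,0,0]]]'

```text
clock: 22.45
position: [0.5616, 0.1216, -0.0056]
ee_rot: [0.0, 0.991, 0.137, 0.0]
contact_force: [-0.3, -0.5, -2.1]
width: 0.0609
```

Call:
carry_out --rows '[[[-1,0,0,-0.1,0],[1,0,0,0,0],[1,0,0,0,0],[1,0,0,0,0],[1,0,0,0,0],[1,0,0,0,0],[1,0,0,2,0],[1,0,0,3,0],[1,0,0,4,0],[1,0,0,4,0],[1,0,0,0,0]]]'

```text
clock: 23.55
position: [0.5659, 0.122, 0.1291]
ee_rot: [0.0, 0.991, 0.137, 0.006]
contact_force: [0.2, -0.5, -0.1]
width: 0.085
```

Run:
```python
from h import *
p=cams.get_image("wrist"); save(p,"w14.png",None,1.4)
import pickle; pickle.dump(p,open("P14.pkl","wb"))
s=telemetry.get_state();print(s["position"],s["ee_rot"],s["width"],s["contact_force"])
```

```text
[0.5638073  0.12179127 0.12621186] [1.45994084e-04 9.90565639e-01 1.36992061e-01 3.58731248e-03] 0.08548473102924461 [-0.60843674  0.0979394   0.56491568]
```

View pics/w14.png

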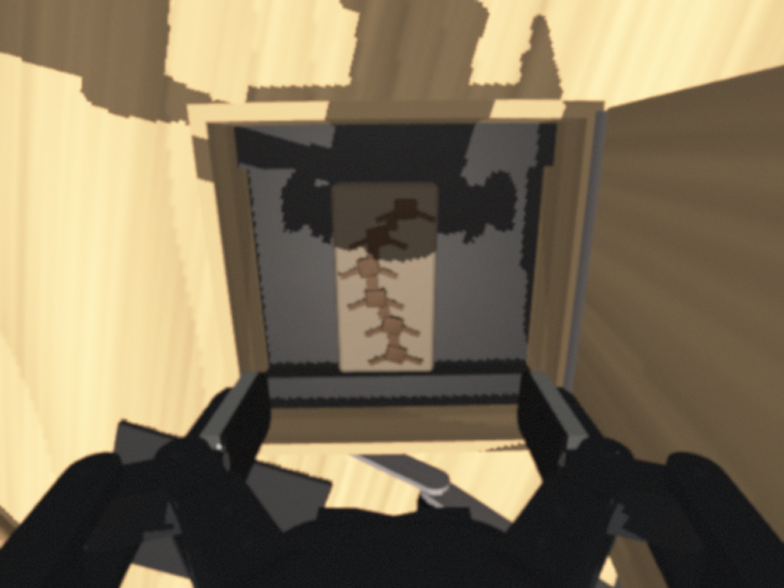

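Run:
```python
from h import *
import pickle
p=pickle.load(open("P14.pkl","rb"))
o=lambda a,b,z: onz(p,(a/1.4,b/1.4),z)
S=np.array([o(*k,.059) for k in((333,183),(437,184),(433,371),(341,371))]);print("slab",S.mean(0),np.linalg.norm(S[0]-S[3]),np.linalg.norm(S[0]-S[1]))
a=o(190,105,.09);b=o(604,103,.09);print("rim",np.linalg.norm(a-b))
an=np.arctan2(b[1]-a[1],b[0]-a[0]);print(an)
yh=np.array([np.cos(an),np.sin(an)]);xh=np.array([np.sin(an),-np.cos(an)])
C=((a+b)/2)[:2]+.1*xh;print("case",C)
d=(S.mean(0)[:2]-C);print("slab in case x,y",d@xh,d@yh)
e=S[3]-S[0];print("slab x ang",np.arctan2(e[1],e[0])-np.arctan2(xh[1],xh[0]))
for k in ((270,376),(527,373)): print("near block edge case x",(o(*k,.051)[:2]-C)@xh,(o(*k,.051)[:2]-C)@yh)
for k in ((400,443),): print("near inner rim (z.09) case x",(o(*k,.09)[:2]-C)@xh)
save(p,"w14b.png",(120,60,460,340),2.3)
np.save("case2.npy",[C[0],C[1],an])
```

```text
slab [0.56257807 0.12197967 0.059     ] 0.11910066472316559 0.05898439038266415
rim 0.19763103635121168
0.27940223304804074
case [0.56940628 0.12316336]
slab in case x,y -0.0007453076250223099 -0.006889860375876104
slab x ang -0.005426931371809385
near block edge case x 0.06600985922305089 -0.08608145084501972
near block edge case x 0.06609542777441847 0.08805741492385416
near inner rim (z.09) case x 0.09129860452843241
```

View pics/w14b.png

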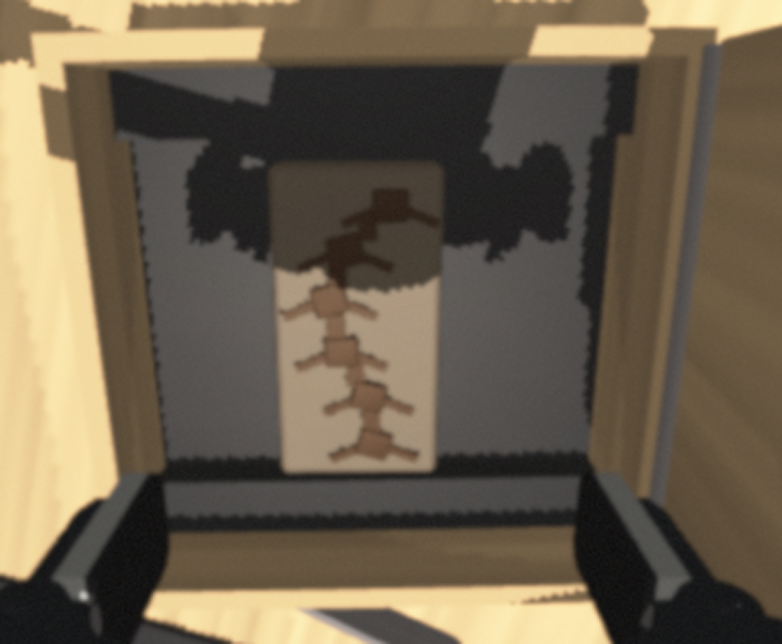

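Step 2 looks met: the slab is face up at case (−0.7, −7 mm), turned −0.005 rad. Next is the knob at about (0.631, −0.0095, 0.105). I'll move over it.

Call:
carry_out --rows '[[[1,0,0,3,0],[0.1,0,0,2,0],[0.1,1.05,-3.65,0,0],[0.1,1.05,-3.65,0,0],[0.1,1.05,-3.65,0,0],[0.1,1.05,-3.65,0,0],[0.1,2.8,0.8,0,0],[0.1,0,0,0,0],[0.1,0,0,0,0]]]'

```text
clock: 24.5
position: [0.6305, -0.0164, 0.1709]
ee_rot: [-0.001, 0.991, 0.137, -0.002]
contact_force: [-0.3, -0.0, 0.2]
width: 0.047
```

Run:
```python
from h import *
p=cams.get_image("wrist"); save(p,"w15.png",None,1.4)
q=cams.get_image("scene"); save(q,"s15.png",(300,120,450,300),3.3)
s=telemetry.get_state();print(s["position"],s["ee_rot"],s["width"],s["contact_force"])
print(proj(p,[.631,-.0095,.105])*1.4, finder.boxes_of(p,"knob"))
for x in (.1225,.1715): print(proj(p,[.5694+.276*x+.961*.023,.1232-.961*x+.276*.023,.105])*1.4)
```

```text
[ 0.63009071 -0.01599654  0.17184497] [-3.34279109e-04  9.90530740e-01  1.37283590e-01 -1.39876644e-03] 0.04702237164095423 [ 0.54353029  1.1472668  -0.27895912]
[[397.1783978  277.09096957]] [{'xy': [286.1, 174.2], 'confidence': 0.78}]
[[397.75341991 240.49216407]]
[[398.03345199 319.24021492]]
```

View pics/w15.png

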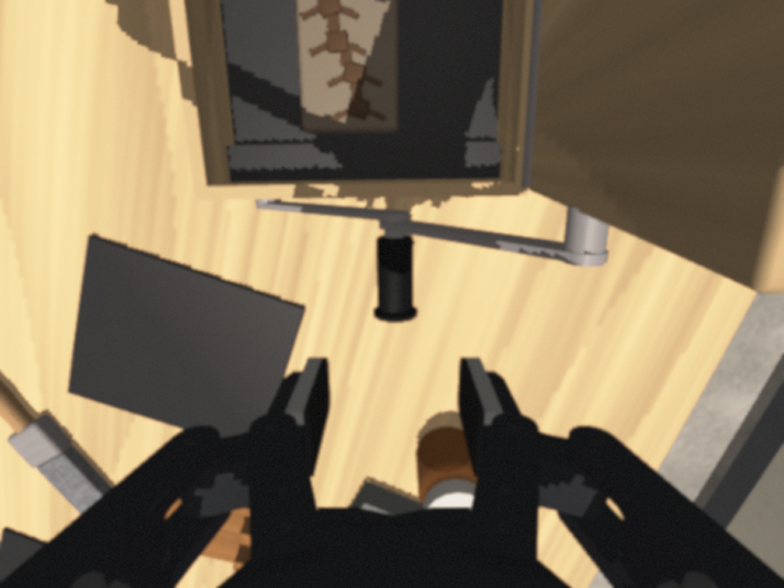

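View pics/s15.png

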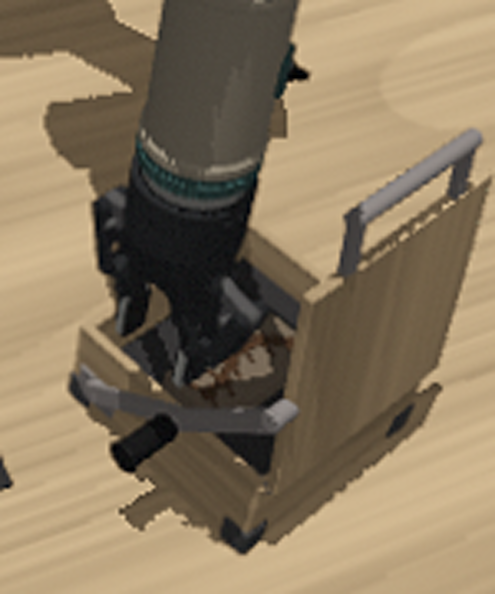

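Run:
```python
from h import *
p=cams.get_image("wrist"); q=cams.get_image("scene"); r=cams.get_image("side")
save(r,"d15.png",(200,90,320,250),3.6)
C=np.array([.5694,.1232]);yh=np.array([.961,.276]);xh=np.array([.276,-.961])
X=tri([(p,(587/1.4,262/1.4)),(q,(300+283/3.3,120+415/3.3))]);d=X[:2]-C;print("boss outer end",d@xh,d@yh,X[2])
# knuckle positions relative to tool: wrist pixels both sides at (200,440),(600,440); try scene
```

```text
boss outer end 0.11044493997735277 0.09926544811224747 0.19311841999582974
```

View pics/d15.png

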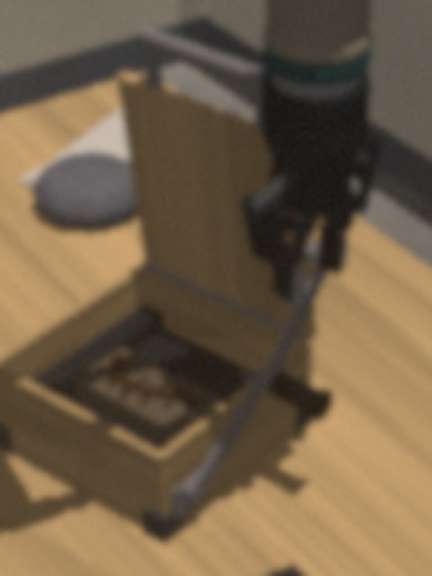

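Call:
carry_out --rows '[[[0.1,0.3,0.1,-3,0],[0.1,0,0,-3,0],[0.1,0,0,-3,0],[0.1,0,0,-2,0],[0.1,0,0,-1.1,0],[0.1,0,0,0,0]]]'

```text
clock: 25.4
position: [0.6332, -0.0151, 0.0508]
ee_rot: [-0.0, 0.991, 0.137, -0.001]
contact_force: [0.4, 0.6, -0.4]
width: 0.0467
```

Run:
```python
from h import *
p=cams.get_image("wrist"); save(p,"w16.png",None,1.4)
s=telemetry.get_state();print(s["position"],s["ee_rot"],s["width"],s["contact_force"])
```

```text
[ 0.6343228  -0.01532427  0.05210571] [-4.46479307e-05  9.90562112e-01  1.37064532e-01 -1.22887474e-04] 0.04700946721560432 [0.06292473 0.26043436 0.39919015]
```

View pics/w16.png

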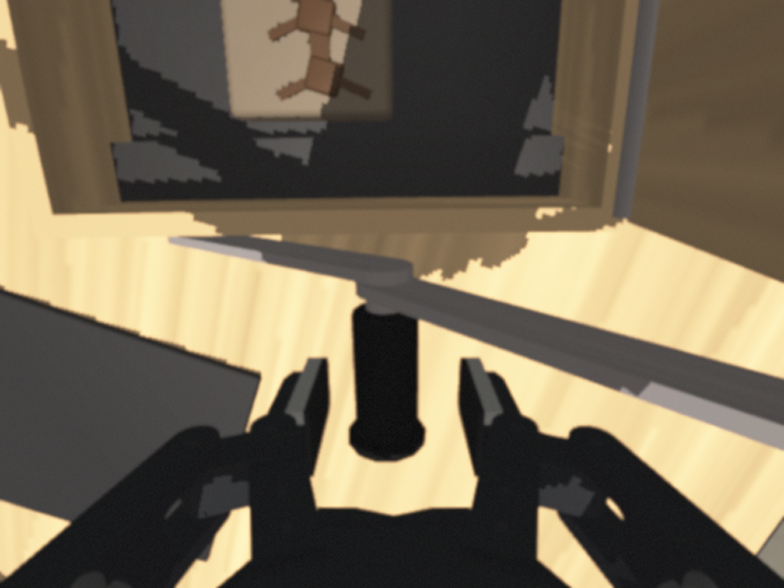

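Call:
carry_out --rows '[[[-1,0,0,0,0],[-1,0,0,0,0],[-1,0,0,0,0],[-1,0,0,0,0],[-1,0,0,0,0]]]' --force 40

```text
clock: 25.95
position: [0.6309, -0.0168, 0.0538]
ee_rot: [0.001, 0.99, 0.138, -0.003]
contact_force: [-8.1, -2.7, 6.0]
width: 0.0206
```

Call:
carry_out --rows '[[[-1,-0.39,-0.11,0.53,0],[-1,-0.42,-0.12,0.5,0],[-1,0,0,0,0]]]'

```text
clock: 26.25
position: [0.625, -0.0184, 0.0627]
ee_rot: [0.0, 0.991, 0.137, -0.001]
contact_force: [-3.4, -3.1, -4.6]
width: 0.0206
```

Call:
carry_out --rows '[[[-1,-0.45,-0.13,0.48,0],[-1,-0.47,-0.14,0.45,0],[-1,-0.5,-0.14,0.42,0],[-1,-0.52,-0.15,0.39,0],[-1,-0.54,-0.15,0.35,0],[-1,0,0,0,0],[-1,0,0,0,0]]]'

```text
clock: 26.95
position: [0.6038, -0.0248, 0.0853]
ee_rot: [0.0, 0.991, 0.137, 0.003]
contact_force: [4.4, 0.8, 3.0]
width: 0.0205
```

Run:
```python
from h import *
p=cams.get_image("wrist"); save(p,"w17.png",None,1.4)
q=cams.get_image("scene"); save(q,"s17.png",(300,120,450,300),3.3)
s=telemetry.get_state();print(s["position"],s["ee_rot"],s["width"],s["contact_force"])
```

```text
[ 0.60393065 -0.0247073   0.08510302] [3.55631902e-04 9.90580073e-01 1.36907093e-01 2.72760396e-03] 0.020705103122398982 [6.35582438 1.49684161 4.95940298]
```

View pics/s17.png

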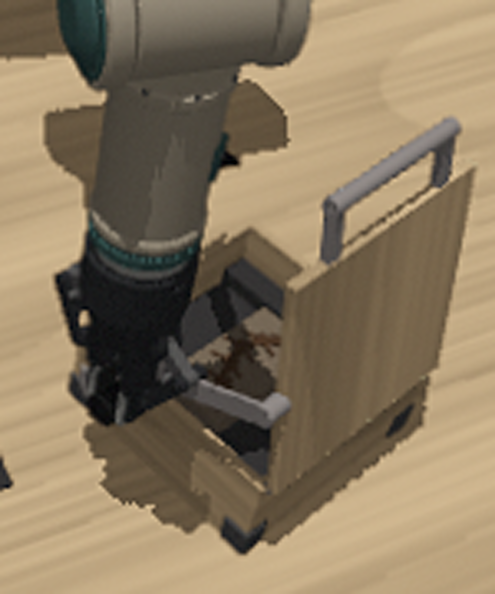

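Call:
carry_out --rows '[[[0.1,0,0,0,0],[0.1,0,0,0,0],[0.1,0,0,0,0],[0.1,0,0,0,0],[0.1,0,0,3,0],[0.1,0,0,4,0],[0.1,-1,0,4,0],[0.1,-2,0,4,0],[0.1,-3,0,4,0],[0.1,0,0,0,0]]]'

```text
clock: 28.05
position: [0.541, -0.0251, 0.2797]
ee_rot: [0.002, 0.991, 0.137, 0.004]
contact_force: [1.1, -2.2, 0.7]
width: 0.0467
```

Run:
```python
from h import *
p=cams.get_image("wrist"); save(p,"w18.png",None,1)
q=cams.get_image("scene"); save(q,"s18.png",(300,120,450,300),3.3); r=cams.get_image("side"); save(r,"d18.png",(190,60,330,250),3)
import pickle; pickle.dump((p,q,r),open("P18.pkl","wb"))
s=telemetry.get_state();print(s["position"],s["ee_rot"],s["width"],s["contact_force"])
for n,P in (("q",q),("r",r),("p",p)): print(n,finder.boxes_of(P,"lid_bar"))
```

```text
[ 0.54108163 -0.02482833  0.27282221] [-6.94714464e-05  9.90581885e-01  1.36921392e-01 -2.38226410e-04] 0.047044817889140694 [ 0.00986189 -0.41035009 -0.13073181]
q [{'xy': [410.6, 214.5], 'confidence': 0.66}]
r [{'xy': [262.5, 155.9], 'confidence': 0.83}, {'xy': [252.1, 187.5], 'confidence': 0.16}]
p [{'xy': [485.8, 80.0], 'confidence': 0.82}]
```

View pics/s18.png

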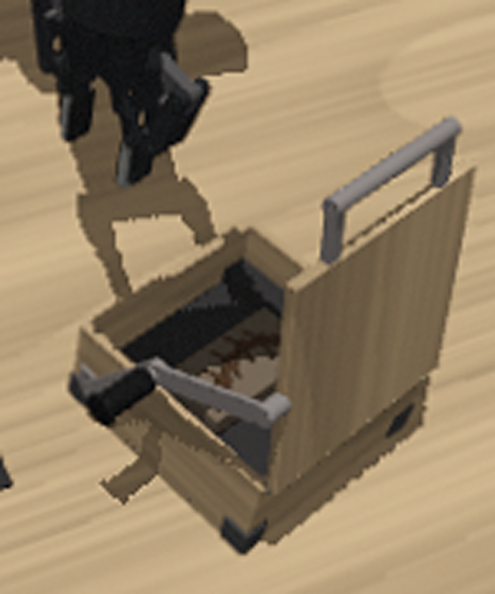

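View pics/d18.png

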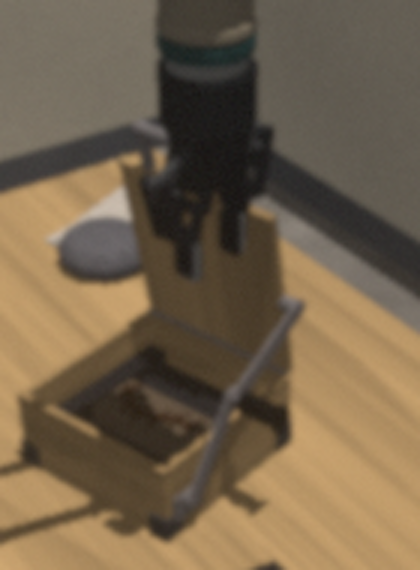

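Run:
```python
from h import *
import pickle
p,q,r=pickle.load(open("P18.pkl","rb"))
C=np.array([.5694,.1232]);an=.281;yh=np.array([np.cos(an),np.sin(an)]);xh=np.array([np.sin(an),-np.cos(an)])
def B(th,x=0,hz=.095):
    y=.1-.245*np.cos(th); return np.r_[C+x*xh+y*yh,hz+.245*np.sin(th)]
print("obs ends",[(300+a/3.3,120+b/3.3) for a,b in((332,204),(452,126))])
for d in (84,82,80,78,76,74,72):
    t=np.deg2rad(d);print(d,B(t).round(4),proj(q,B(t,.057)).round(1),proj(q,B(t,-.057)).round(1),"side mid",proj(r,B(t)).round(1),"wrist",proj(p,B(t)).round(1))
save(p,"w18b.png",(330,0,560,200),3.4)
```

```text
obs ends [(400.6060606060606, 181.8181818181818), (436.969696969697, 158.1818181818182)]
84 [0.6409 0.1438 0.3387] [[406.1 182.8]] [[439.7 160.2]] side mid [[255.7 104.8]] wrist [[670.  -46.7]]
82 [0.6327 0.1415 0.3376] [[402.9 180.8]] [[436.5 158.4]] side mid [[253.7 106.2]] wrist [[647.9 -48.3]]
80 [0.6246 0.1391 0.3363] [[399.7 178.9]] [[433.3 156.8]] side mid [[251.7 107.7]] wrist [[624.7 -49.2]]
78 [0.6165 0.1368 0.3346] [[396.5 177.2]] [[430.1 155.3]] side mid [[249.8 109.2]] wrist [[600.4 -49.4]]
76 [0.6085 0.1345 0.3327] [[393.3 175.6]] [[427.  153.9]] side mid [[247.8 110.9]] wrist [[575.5 -49.1]]
74 [0.6006 0.1322 0.3305] [[390.1 174.2]] [[423.8 152.7]] side mid [[245.9 112.7]] wrist [[550.2 -48.1]]
72 [0.5927 0.1299 0.328 ] [[387.  172.9]] [[420.7 151.6]] side mid [[244.  114.6]] wrist [[524.9 -46.5]]
```

View pics/w18b.png

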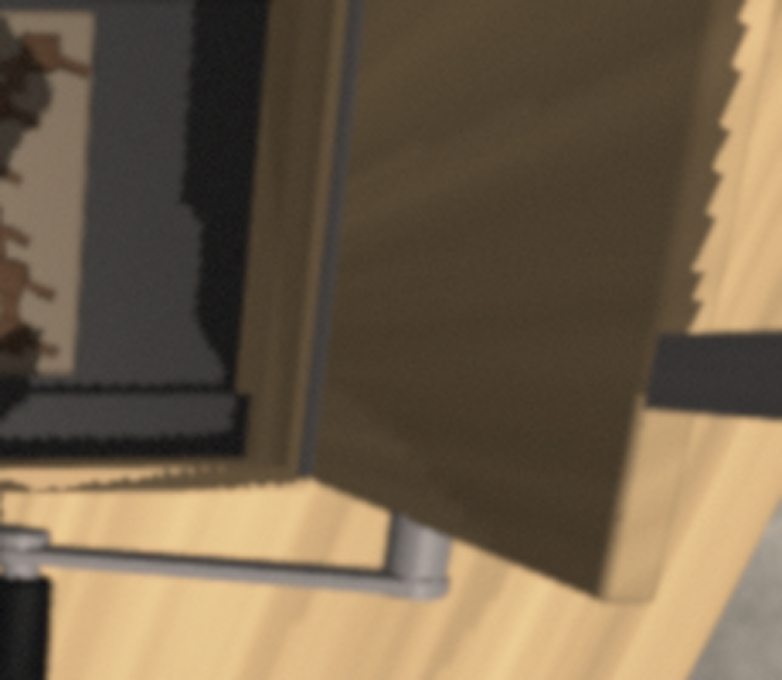

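Call:
carry_out --rows '[[[0.1,0,0,4,0],[0.1,0,2,3.4,0],[0.1,1,3.5,0,0],[0.1,1.5,3,0,0],[0.1,2,3,0,0],[0.1,2,3,0,0],[0.1,2,2,0,0],[0.1,0,0,0,0],[0.1,0,0,0,0]]]'

```text
clock: 29.25
position: [0.6266, 0.1403, 0.3449]
ee_rot: [0.0, 0.991, 0.137, -0.002]
contact_force: [-0.4, 0.0, -0.3]
width: 0.0469
```

Run:
```python
from h import *
p=cams.get_image("wrist"); save(p,"w19.png",None,1.4)
q=cams.get_image("scene"); r=cams.get_image("side")
import pickle; pickle.dump((p,q,r),open("P19.pkl","wb"))
s=telemetry.get_state();print(s["position"],s["ee_rot"],s["qpos"],s["width"],s["contact_force"])
save(q,"s19.png",(300,80,460,270),3.1)
print(proj(p,[.6266,.1397,.3366])*1.4)
```

```text
[0.62602191 0.13930523 0.34691395] [ 1.57898805e-04  9.90638522e-01  1.36509950e-01 -5.72484535e-04] [ 1.10751844e-01  3.45378181e-01  1.03192643e+00 -3.52319592e-04
  1.76542434e+00 -1.63191190e-01] 0.04722771666284773 [-0.19768516  0.01241224 -0.51635527]
[[392.48472282 325.11659432]]
```

View pics/w19.png

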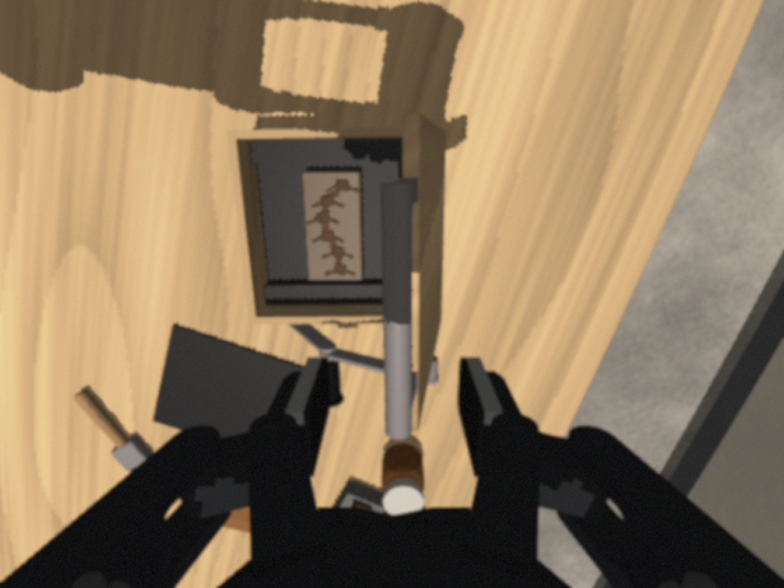

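View pics/s19.png

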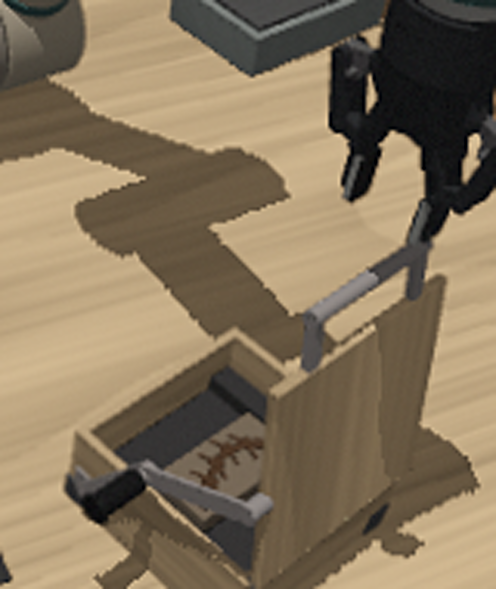

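Run:
```python
from h import *
import pickle
p,q,r=pickle.load(open("P19.pkl","rb"))
a=onz(p,(398/1.4,182/1.4),.338);b=onz(p,(400/1.4,436/1.4),.338);print(a,b,(a+b)/2,np.linalg.norm(a-b),np.arctan2(*(b-a)[1::-1])+np.pi/2)
w=[onz(p,(386/1.4,325/1.4),.338),onz(p,(413/1.4,325/1.4),.338)];print("width",np.linalg.norm(w[0]-w[1]))
```

```text
[0.61102591 0.20393696 0.338     ] [0.64688097 0.08176978 0.338     ] [0.62895344 0.14285337 0.338     ] 0.12732009380097895 0.2854752816632098
width 0.012693448678948427
```

Call:
carry_out --rows '[[[0.1,0.3,0.3,-2,0],[0.1,0,0,-2,0],[0.1,0,0,-1.4,0],[0.1,0,0,-1,0],[-1,0,0,0,0],[-1,0,0,0,0],[-1,0,0,0,0],[-1,0,0,0,0],[-1,0,0,0,0],[-1,0,0,0,0]]]' --force 40

```text
clock: 30.4
position: [0.6298, 0.1428, 0.2845]
ee_rot: [0.0, 0.991, 0.137, 0.001]
contact_force: [-0.8, -2.2, 5.9]
width: 0.0121
```

Run:
```python
from h import *
p=cams.get_image("wrist"); save(p,"w20.png",None,1.4)
q=cams.get_image("scene"); save(q,"s20.png",(300,80,460,270),3.1)
s=telemetry.get_state();print(s["position"],s["width"],s["contact_force"])
# waypoint deltas
th0=np.deg2rad(81.3);yh=np.array([np.cos(.2855),np.sin(.2855)])
N=45;prev=0
t=np.linspace(th0,0,N+1)
y=-.245*(np.cos(t)-np.cos(th0));z=.245*(np.sin(t)-np.sin(th0))
for i in range(1,N+1): print(i,round(np.rad2deg(t[i]),1),(np.r_[(y[i]-y[i-1])*yh,z[i]-z[i-1]]*100).round(2).tolist(),(np.r_[y[i]*yh,z[i]]*100).round(1).tolist())
```

```text
[0.62974012 0.14280154 0.28445058] 0.012370422016028698 [-1.27622369 -1.36557784  5.89770904]
1 79.5 [-0.73, -0.21, -0.13] [-0.7, -0.2, -0.1]
2 77.7 [-0.73, -0.21, -0.15] [-1.5, -0.4, -0.3]
3 75.9 [-0.72, -0.21, -0.18] [-2.2, -0.6, -0.5]
4 74.1 [-0.72, -0.21, -0.2] [-2.9, -0.8, -0.7]
5 72.3 [-0.71, -0.21, -0.22] [-3.6, -1.1, -0.9]
6 70.5 [-0.7, -0.21, -0.25] [-4.3, -1.3, -1.1]
7 68.7 [-0.69, -0.2, -0.27] [-5.0, -1.5, -1.4]
8 66.8 [-0.69, -0.2, -0.29] [-5.7, -1.7, -1.7]
9 65.0 [-0.68, -0.2, -0.31] [-6.4, -1.9, -2.0]
10 63.2 [-0.67, -0.2, -0.34] [-7.0, -2.1, -2.3]
11 61.4 [-0.66, -0.19, -0.36] [-7.7, -2.3, -2.7]
12 59.6 [-0.65, -0.19, -0.38] [-8.3, -2.4, -3.1]
13 57.8 [-0.63, -0.19, -0.4] [-9.0, -2.6, -3.5]
14 56.0 [-0.62, -0.18, -0.42] [-9.6, -2.8, -3.9]
15 54.2 [-0.61, -0.18, -0.44] [-10.2, -3.0, -4.3]
16 52.4 [-0.59, -0.17, -0.46] [-10.8, -3.2, -4.8]
17 50.6 [-0.58, -0.17, -0.48] [-11.4, -3.3, -5.3]
18 48.8 [-0.57, -0.17, -0.5] [-11.9, -3.5, -5.8]
19 47.0 [-0.55, -0.16, -0.52] [-12.5, -3.7, -6.3]
20 45.2 [-0.53, -0.16, -0.54] [-13.0, -3.8, -6.8]
21 43.4 [-0.52, -0.15, -0.55] [-13.5,
[... 518 characters left out ...]
23.5 [-0.31, -0.09, -0.7] [-18.0, -5.3, -14.5]
33 21.7 [-0.28, -0.08, -0.71] [-18.3, -5.4, -15.2]
34 19.9 [-0.26, -0.08, -0.72] [-18.6, -5.4, -15.9]
35 18.1 [-0.24, -0.07, -0.73] [-18.8, -5.5, -16.6]
36 16.3 [-0.22, -0.06, -0.74] [-19.0, -5.6, -17.4]
37 14.5 [-0.2, -0.06, -0.74] [-19.2, -5.6, -18.1]
38 12.6 [-0.17, -0.05, -0.75] [-19.4, -5.7, -18.9]
39 10.8 [-0.15, -0.04, -0.76] [-19.5, -5.7, -19.6]
40 9.0 [-0.13, -0.04, -0.76] [-19.7, -5.8, -20.4]
41 7.2 [-0.1, -0.03, -0.76] [-19.8, -5.8, -21.1]
42 5.4 [-0.08, -0.02, -0.77] [-19.8, -5.8, -21.9]
43 3.6 [-0.06, -0.02, -0.77] [-19.9, -5.8, -22.7]
44 1.8 [-0.04, -0.01, -0.77] [-19.9, -5.9, -23.4]
45 0.0 [-0.01, -0.0, -0.77] [-20.0, -5.9, -24.2]
```

View pics/s20.png

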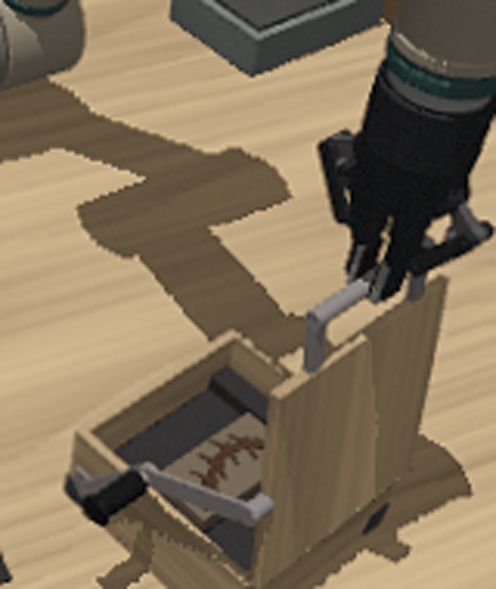

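Call:
carry_out --rows '[[[-1,-0.73,-0.21,-0.13,0],[-1,-0.73,-0.21,-0.15,0],[-1,-0.72,-0.21,-0.18,0],[-1,-0.72,-0.21,-0.2,0],[-1,-0.71,-0.21,-0.22,0],[-1,-0.7,-0.21,-0.25,0],[-1,0,0,0,0]]]'

```text
clock: 31.2
position: [0.5851, 0.1298, 0.2718]
ee_rot: [0.001, 0.991, 0.137, -0.001]
contact_force: [-1.3, -3.1, 3.7]
width: 0.0121
```

Call:
carry_out --rows '[[[-1,-0.69,-0.2,-0.27,0],[-1,-0.69,-0.2,-0.29,0],[-1,-0.68,-0.2,-0.31,0],[-1,-0.67,-0.2,-0.34,0],[-1,-0.66,-0.19,-0.36,0],[-1,-0.65,-0.19,-0.38,0],[-1,-0.63,-0.19,-0.4,0],[-1,-0.62,-0.18,-0.42,0],[-1,0,0,0,0]]]'

```text
clock: 32.1
position: [0.5313, 0.1142, 0.243]
ee_rot: [0.0, 0.991, 0.137, -0.002]
contact_force: [1.3, -4.7, -1.0]
width: 0.012
```

Run:
```python
from h import *
q=cams.get_image("scene"); save(q,"s21.png",(280,80,460,290),2.8)
s=telemetry.get_state();print(s["position"],s["width"],s["contact_force"],s["moment"])
```

```text
[0.53147931 0.11430795 0.24312045] 0.01231495343964646 [-0.63190645 -5.36243538 -0.58691466] [-0.71440543 -0.0619443   0.1315671 ]
```

View pics/s21.png

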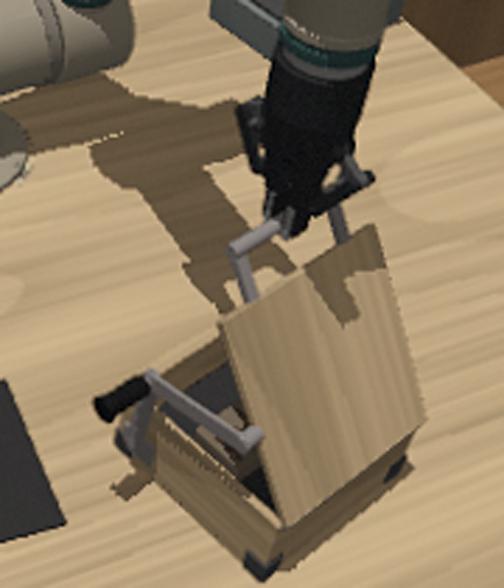

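Call:
carry_out --rows '[[[-1,-0.61,-0.18,-0.44,0],[-1,-0.59,-0.17,-0.46,0],[-1,-0.58,-0.17,-0.48,0],[-1,-0.57,-0.17,-0.5,0],[-1,-0.55,-0.16,-0.52,0],[-1,-0.53,-0.16,-0.54,0],[-1,-0.52,-0.15,-0.55,0],[-1,-0.5,-0.15,-0.57,0],[-1,-0.48,-0.14,-0.59,0],[-1,0,0,0,0]]]'

```text
clock: 33.15
position: [0.4825, 0.1005, 0.1963]
ee_rot: [-0.0, 0.991, 0.137, -0.002]
contact_force: [1.7, -2.9, -2.6]
width: 0.0124
```

Call:
carry_out --rows '[[[-1,-0.46,-0.14,-0.6,0],[-1,-0.45,-0.13,-0.62,0],[-1,-0.43,-0.13,-0.63,0],[-1,-0.41,-0.12,-0.64,0],[-1,-0.39,-0.11,-0.66,0],[-1,-0.37,-0.11,-0.67,0],[-1,-0.35,-0.1,-0.68,0],[-1,-0.33,-0.1,-0.69,0],[-1,0,0,0,0]]]'

```text
clock: 34.05
position: [0.4514, 0.0913, 0.1445]
ee_rot: [-0.0, 0.991, 0.137, -0.001]
contact_force: [0.6, 0.4, -2.6]
width: 0.0123
```

Run:
```python
from h import *
q=cams.get_image("scene"); save(q,"s22.png",(280,80,460,290),2.8)
s=telemetry.get_state();print(s["position"],s["width"],s["contact_force"],s["moment"])
```

```text
[0.45152376 0.09138723 0.144876  ] 0.012268423792893994 [ 0.92463399 -0.06542611 -3.39990806] [ 0.14521257 -0.2439022   0.13657896]
```

View pics/s22.png

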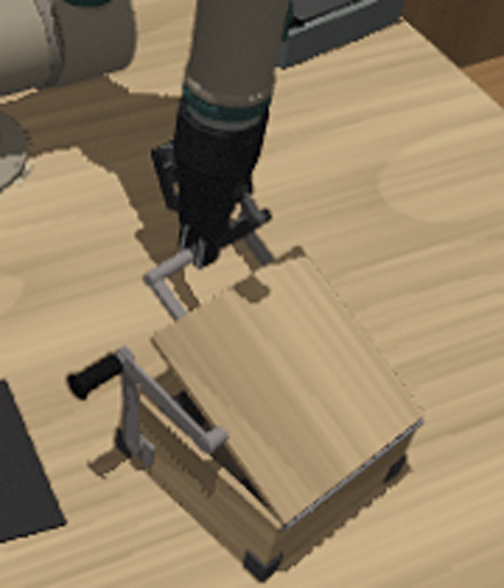

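Call:
carry_out --rows '[[[-1,-0.31,-0.09,-0.7,0],[-1,-0.28,-0.08,-0.71,0],[-1,-0.26,-0.08,-0.72,0],[-1,-0.24,-0.07,-0.73,0],[-1,-0.22,-0.06,-0.74,0],[-1,-0.2,-0.06,-0.74,0],[-1,-0.17,-0.05,-0.75,0],[-1,0,0,0,0]]]'

```text
clock: 34.9
position: [0.4348, 0.0863, 0.0937]
ee_rot: [-0.0, 0.991, 0.137, -0.001]
contact_force: [0.4, 2.9, -3.2]
width: 0.0122
```

Call:
carry_out --rows '[[[-1,-0.15,-0.04,-0.6,0],[-1,-0.13,-0.04,-0.6,0],[-1,-0.1,-0.03,-0.6,0],[-1,-0.09,-0.03,-0.6,0],[-1,0,0,0,0]]]'

```text
clock: 35.4
position: [0.4309, 0.085, 0.0702]
ee_rot: [-0.0, 0.991, 0.137, 0.0]
contact_force: [1.5, 4.7, -2.8]
width: 0.0123
```

Call:
carry_out --rows '[[[-1,-0.06,-0.02,-0.45,0],[-1,-0.05,-0.01,-0.45,0],[-1,-0.04,-0.01,-0.45,0],[-1,-0.03,0,-0.45,0],[-1,-0.02,0,-0.4,0],[-1,0,0,0,0]]]'

```text
clock: 36.0
position: [0.4292, 0.0844, 0.0484]
ee_rot: [0.0, 0.991, 0.137, 0.0]
contact_force: [2.4, 4.7, -1.3]
width: 0.0122
```

Call:
carry_out --rows '[[[-1,0,0,-0.25,0],[-1,0,0,-0.25,0],[-1,0,0,-0.2,0],[-1,0,0,0,0]]]'

```text
clock: 36.4
position: [0.4292, 0.0843, 0.044]
ee_rot: [0.0, 0.991, 0.137, 0.0]
contact_force: [-3.5, 4.0, 19.4]
width: 0.0122
```

Run:
```python
from h import *
q=cams.get_image("scene"); save(q,"s23.png",(280,100,460,290),4); r=cams.get_image("side"); save(r,"d23.png",(170,60,330,250),3)
s=telemetry.get_state();print(s["position"],s["width"],s["contact_force"],s["moment"])
```

```text
[0.42915919 0.08430025 0.04400109] 0.012103757840377104 [-3.71976983  3.39118285 19.39994553] [0.69097562 0.64002521 0.10471054]
```

View pics/s23.png

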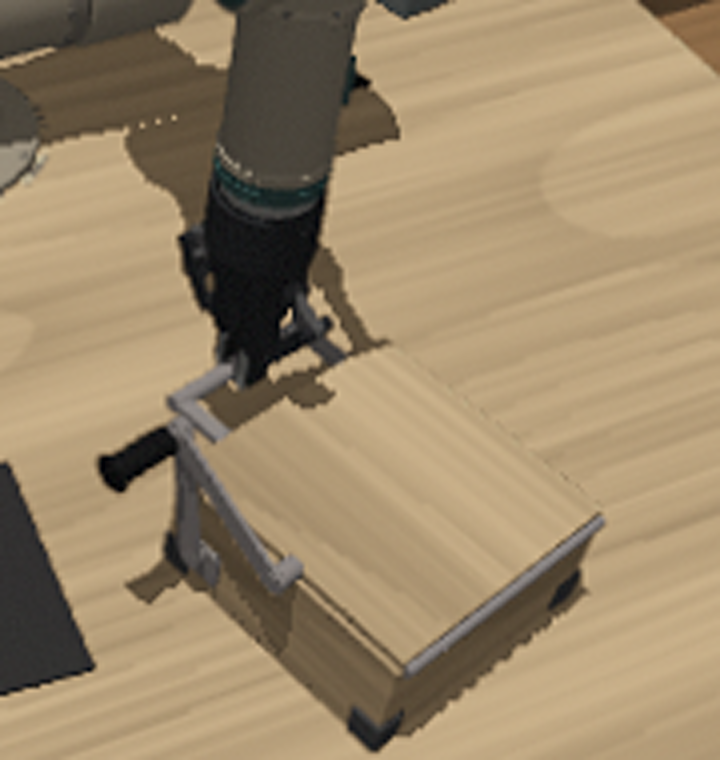

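View pics/d23.png

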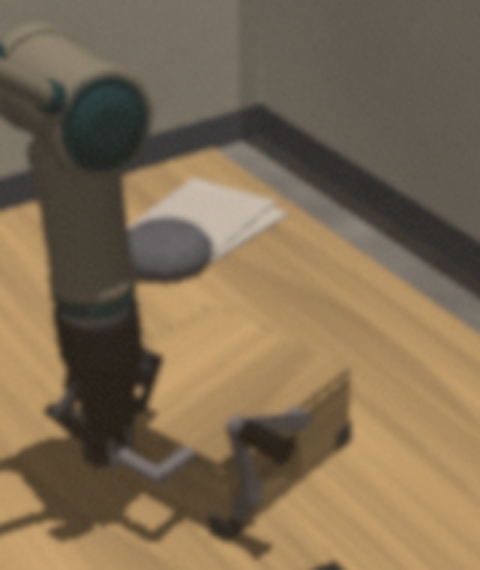

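Call:
carry_out --rows '[[[-1,0,0,0.2,0],[-0.3,0,0,0,0],[-0.3,0,0,0,0],[-0.3,0,0,0,0],[-0.3,0,0,0,0],[-0.3,0,0,1,0],[-0.3,0,0,2,0],[-0.3,0,0,3,0],[-0.3,0,0,4,0],[-0.3,0,0,4,0],[-0.3,0,0,0,0],[-0.3,0,0,0,0]]]'

```text
clock: 37.7
position: [0.4294, 0.0844, 0.1852]
ee_rot: [0.0, 0.991, 0.137, 0.001]
contact_force: [0.8, 0.0, -0.4]
width: 0.0297
```

Run:
```python
from h import *
q=cams.get_image("scene"); save(q,"s24.png",(280,100,460,290),4); p=cams.get_image("wrist"); save(p,"w24.png",None,1.2)
r=cams.get_image("side"); save(r,"d24.png",(170,90,330,260),4.5)
save(q,"s24f.png")
s=telemetry.get_state();print(s["clock"],s["position"],s["width"],s["contact_force"])
C=np.array([.5694,.1232]);an=.282;yh=np.array([np.cos(an),np.sin(an)]);xh=np.array([np.sin(an),-np.cos(an)])
for z in (.095,.1,.105,.11): print(z,[((proj(q,np.r_[C+x*xh-.145*yh,z])[0]-[280,100])*4).round(0).tolist() for x in(-.06,.06)])
```

```text
37.85 [0.42756916 0.08434111 0.18276519] 0.029670368829169663 [ 0.06829856  0.09216406 -0.81206049]
0.095 [[297.0, 325.0], [173.0, 402.0]]
0.1 [[298.0, 320.0], [173.0, 397.0]]
0.105 [[299.0, 316.0], [174.0, 392.0]]
0.11 [[300.0, 311.0], [175.0, 387.0]]
```

View pics/s24.png

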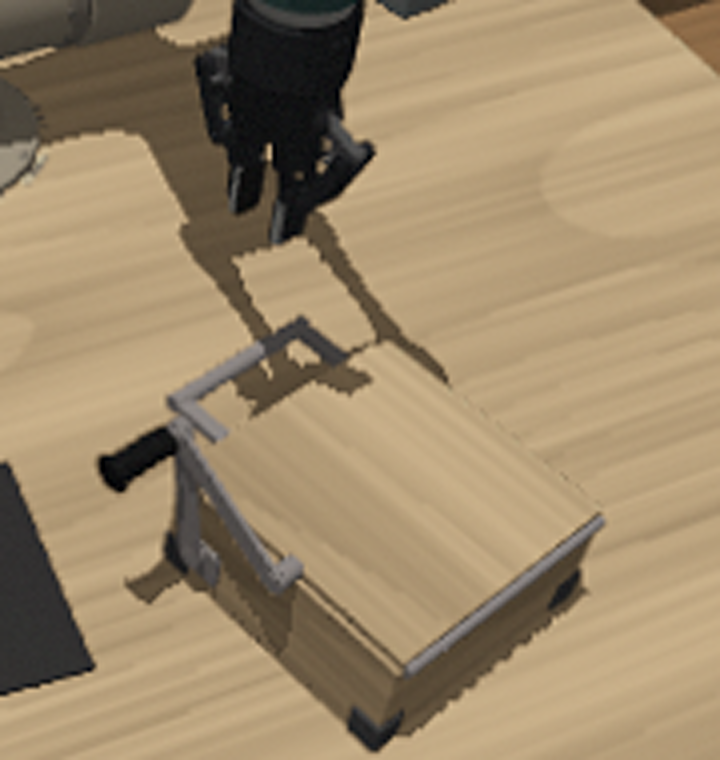

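View pics/d24.png

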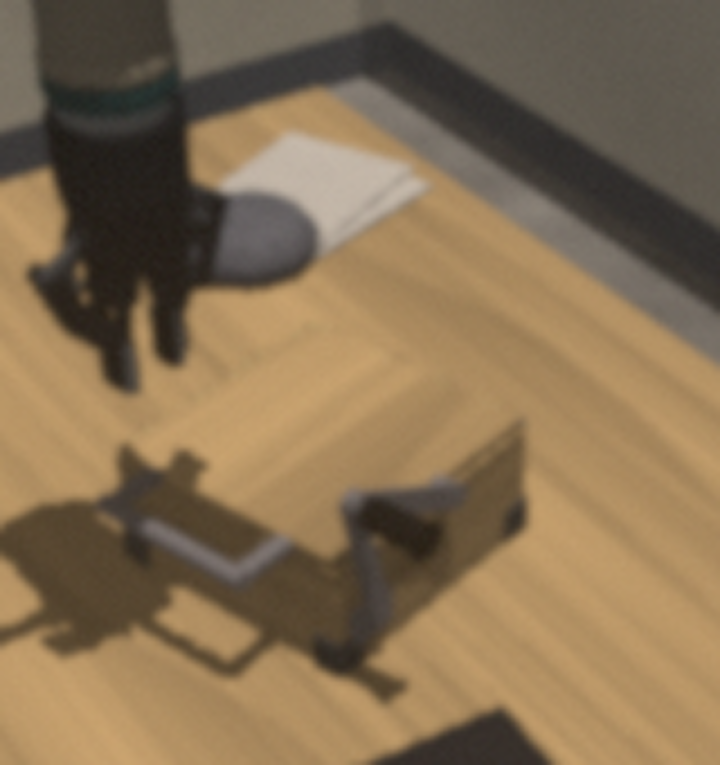

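View pics/s24f.png

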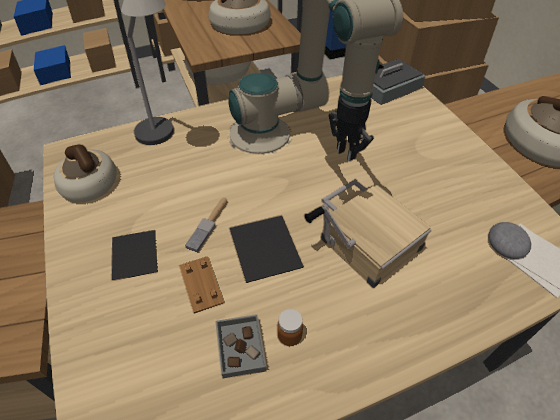

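```bash
python3 -c "
from rig import manip
print(manip.sign_off())"
```

```text
the job is handed in; nothing more can be done
None
```

The job is handed in at about 38 s on the robot's clock, with every step done; sign-off gave no verdict.

**What I did**
1. I gripped the slab across its thickness and stood it on the larger pad. I then tipped it over gently so the fossil faced up, with the fingers clear of it.
2. I gripped it again across its 62 mm width and set it down in the case.
3. I lifted the knob along its arc. It moved about 31 mm up and 28 mm towards the front, which is a knee angle of roughly 0.7–0.8 rad. The stay stayed unlocked when I let go.
4. I held the pull bar and lowered the lid at about 0.3 rad/s, slower near the rim, until it met about 19 N of resistance. Then I let go and backed off.

**Last checks**
- **Slab:** before the lid closed, the camera put it at about (−1, −7) mm from the middle of the bed, turned 0.005 rad, fossil up. It could not be seen once the lid was shut.
- **Lid:** the bar's ends in the final picture match a bar height of 95–98 mm; fully shut is 95 mm.
- **Other objects:** the jar, brush and chips look unmoved, and the robot is touching nothing.

**What failed or disagreed**
- **First grasp:** the fingers closed on nothing, because they end about 40 mm above the reported TCP. The cameras showed this, and touching the slab's top confirmed it. That test pressed on the slab with up to 47 N, more than I meant. I corrected all later heights for the offset.
- **Case position:** the cameras disagreed by about 5 mm on where the case sits. I used the wrist camera's close view for the final fit.

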